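# Load a slide carrier under the imaging head and crank it to the mark

### The job

Take the blue slide carrier out of the drying hood, regripping it as needed, and slide it nose first along the imaging station's stage under the low head until it is fully home against the stop, then let it go. Next crank the handwheel until the stage's black pointer stands at the red mark, leaving the carrier home. Push gently, do not strike the head, and leave the slide box, petri dish, waste jar and timer where they are.

Things in the scene. Friction and masses are not known exactly. Their poses are not given: they have to be found in the camera images.
- carrier: Loose blue slide carrier, 195 mm long, 0.13 to 0.25 kg. Origin: centre of the plate's underside; x points to the nose, z up. Plate x -55 to 55 mm, 60 mm wide, 8 mm thick, front corners rounded 12 mm, glass slide fixed on top to 9 mm; nose tongue x 55 to 90, tail stem x -105 to -55, both 24 mm wide, 8 mm thick. Starts tail inward in the hood, only the front 60 mm showing, fin out of reach.
- nose (a point): Tip of the carrier's nose, at the underside: (90, 0, 0) mm in the carrier.
- nose_grip (a point): Middle of the nose tongue, (74, 0, 4) mm in the carrier: grip it across its 24 mm width.
- fin (a point): Grip point of the black fin on the tail stem, (-82, 0, 28) mm in the carrier: the fin is 30 mm long in x, 10 mm thick in y (grip across that); its top is 11 mm above this point, the stem 20 mm below. It is too tall to go under the head.
- hood: Fixed white drying hood with clear roof, 150 x 104 x 63 mm, open only at its front. Origin at table height; x points out of the open front, which is at x = 30 mm; back at x = -120 mm. Floor 4 mm thick, inside 92 mm wide, roof underside 58 mm above the table. The carrier rests on the floor, its origin near the hood's and its x about along the hood's x.
- station: Fixed imaging station. Origin at table height, below the front face of the overhanging head; x is the direction in which the carrier slides in, y to its left, z up. Base plate x -190 to 140 mm, y -100 to 100 mm, 12 mm thick. Handwheel gearbox on the left: y 140 to 210 mm, x -95 to -25 mm, 46 mm high.
- head: White overhanging head, same frame as the station: x 0 to 150 mm, y -50 to 50 mm, underside 42 mm above the table, that is 12 mm above the stage's bed and 4 mm over the carrier's plate; top of the head 110 mm, of the camera on it 186 mm above the table. Fragile: contact above 15 N fails.
- stage (a joint): Travel of the cross stage along the station's +y, m; near 0 at the start, driven only by the handwheel: 12 mm a turn.
- stop (a point): Foot of the stop's face on the stage's bed, hidden under the head, 85 mm behind its front face; axes as the station. The point nose meets it when fully home. The flat bed is at this point's height (30 mm above the table), 88 mm wide, and begins 240 mm before the stop. Pushing the carrier onto the stop with more than 45 N fails.
- mouth (a point): Middle of the mouth of the two rails on the bed, 132 mm before the stop; axes as the station. Here the rails (8 mm high) are about 73 mm apart; they narrow within 28 mm to 64 mm (the 60 mm plate has 2 mm each side) and run on past the stop. A sprung roller in the left rail catches the plate 40 to 25 mm before home and brakes it from there: pushing on takes 3 to 10 N.
- pointer (a point): Tip of the stage's black pointer at the front edge, above the scale; axes as the station; moves with the stage.
- mark_line (a point): Line of the red mark on the scale, axes as the station. It starts 8 to 20 mm to the left (+y) of the pointer. Do not push it.
- wheel (a joint): Angle of the horizontal handwheel, rad, growing anticlockwise seen from above, which moves the stage to +y (12 mm per turn); within 0.6 of 0 at the start. Stays where it is left; turning takes about 2 N at the crank.
- wheel_axis (a point): On the wheel's vertical axis, 84 mm above the table, at the height to grip the crank. The wheel's rim (radius 50 mm) reaches 64 mm above the table.
- crank_grip (a point): Grip point of the crank: a black upright handle, 16 mm diameter, 38 mm tall (from 64 to 102 mm above the table), 44 mm from the wheel's axis. It spins freely on its pin, so a grasp need not turn with the wheel.
- slide_box: Bystander: small white-and-blue carton, 35x83x60 mm, origin under its centre.
- petri_dish: Bystander: round dish, 69 mm across, 16 mm high.
- waste_jar: Bystander: clear jar with lid, 58 mm across, 80 mm high.
- lab_timer: Bystander: round white timer with black knob, 68 mm across, 40 mm high.

How it is judged:
By the outcome, as a careful person would: the job done as asked, in the order asked, and still so for the second after the job is handed in, with the robot touching nothing.
It also fails if it takes over 72 s, if anything falls off the work surface, if the arm or the gripper's body presses on something with over 40 N, if the wrist force passes 120 N, or if a joint passes its speed limit or range.

### The arm

A 7-joint arm with a two-finger parallel gripper is mounted at the origin on a cart in front of the work surface, level with it; the furniture and walls round the work are solid. World frame = base frame: x ahead of the robot, y to its left, z up, the work surface at z = 0. Lengths are in m, angles in degrees, forces in N, time in s.
With the tool pointing down it reaches from about 0.425 to 0.875 m from the base axis. Payload 4.7 kg.
Tool frame: the origin (TCP) lies between the finger pads; the fingertips stand env.tip_reach ahead of it and the grasp point (between the pads) lies 2 mm behind it (env.tip_reach is the distance from the TCP to the fingertips, in m); z points along the fingers, y is the line along which they close (so a half turn about z gives the same grasp; the last joint's range is limited). The gripper opens to 87 mm and grips with 3 to 60 N. Pads are 19 mm wide; open, the fingers measure 117 mm over their backs; the gripper's body (75 mm by 190 mm) begins 51 mm behind the grasp point.
Start: joints at [64.922, 18.392, -4.016, 83.108, 1.295, 78.541, -3.26], TCP at [0.284, -0.585, 0.24] pointing down, gripper open.
Joint ranges: [-163.93, 163.93], [-17.29, 119.83], [-79.2, 71.16], [3.27, 140.29], [-89.18, 269.18], [5.43, 117.66], [-154.24, 154.24]. Speed limits (degrees/s): [147.25, 147.25, 180, 180, 180, 180, 180].

### API

Orientations are given as [roll, pitch, yaw] about the fixed x, y, z axes, in that order (R = Rz(yaw) Ry(pitch) Rx(roll)).
In Python, from cell import env gives the robot as it stands.
- The arm moves only by the tool steer_hand, called after "Request:" as name([rows], argument=value, ...), one row to a line, values as JSON. Schema: {"type":"object","properties":{"motion":{"type":"array","items":{"type":"array","items":{"type":"number"},"minItems":5,"maxItems":5},"minItems":1,"maxItems":8},"squeeze":{"type":"number"},"only":{"type":"string"},"quiet":{"type":"boolean"},"lines":{"type":"string"}},"required":["motion"],"additionalProperties":false}. motion is a list of rows, 1 to 8 of them, each of 5 numbers: dx, dy, dz in m, then a turn about the tool's z in degrees, then the finger opening in m; each row is the pose to reach, as a shift and turn from the pose commanded when the call began, along the tool's axes at that moment; what a row does not reach only later rows make up. A row lasts 1/12 s, in which the tool goes at most 0.0417 m and 7.16 degrees, less where a joint would pass 70% of its speed; a pose out of reach is approached as far as the arm can. The fingers move at their own pace and stop on an object; squeeze is the grip in N (left out, the last holds). Time passes only in rows, so rows that do not move let the fingers close. The tool returns the time, the measured TCP pose, the force, the opening and the grip force at its end. only (a regular expression) keeps the lines of the reply that match it, lines (a string "A,B") keeps lines A to B, and quiet returns only ok. Input that does not fit is refused with a message, and nothing moves.
- env.get_obs(): the state, without advancing time (a new reading comes with each control period).
- env.read_camera(name): name is "scene" or "top" or "wrist"; returns a dict with "color" (384x512x3 uint8, blue, green, red), "fx", "fy", "cx", "cy" (pixels), "dist" ([k1, k2, p1, p2, k3] as OpenCV has them; the pictures are not rectified), "world_from_camera" (4x4, takes a point from camera to world coordinates). Camera axes: x right, y down, z forward; pixel columns grow to the right and rows downward; lengths in m; the calibration is good to about 2 mm. A picture is of the moment at which its call begins. There is no depth.
- env.sign_off(): hands the job in; it is judged then, once.
The state is a dict: "time_s": time; "qpos": joint angles; "joint_velocities": joint speeds; "effort": joint torques, N m; "tool_pos": TCP position; "tool_rot": TCP orientation; "force": force on the tool from outside, world axes, zero at the start; "wrist_torque": the same for the moment, N m; "grip_width": finger opening in m; "grasp_force": force on a finger pad.
Only numpy, scipy, OpenCV 4.12 (cv2) and the standard library are available. Lean on these libraries where they do the work, as an engineer would, in place of code of your own. Each camera call takes 0.05 s, during which the arm holds its last target. There are 200 camera calls.

## Working session

There is one attempt and no reset: what is moved stays moved. The work goes in short steps, Python scripts to look and compute and a tool call to move; the robot and the scene stay as the last step left them, time stands still between calls to the robot, and variables do not carry over. Pictures are saved under pics/ and viewed, at most 10 in all, crops included, and the job is handed in when it is done.

```bash
ls; mkdir -p pics
```

Create h.py:
```python
import numpy as np, cv2
from scipy.spatial.transform import Rotation as R
from cell import env
```

Run:
```python
from h import *
import pickle
print(env.tip_reach); o=env.get_obs(); print(o['tool_pos'],o['tool_rot'],o['time_s'])
d={}
for n in ("scene","top"):
    c=env.read_camera(n); d[n]=c; print(n,c['fx'],c['dist'],np.round(c['world_from_camera'],3).tolist())
    cv2.imwrite(f"pics/{n}0.png",cv2.resize(c['color'],(800,600),interpolation=cv2.INTER_CUBIC))
pickle.dump(d,open('d0.pkl','wb'))
```

```text
cell.py
pics
0.017
[ 0.28351948 -0.58434154  0.23845517] [-1.79891365e+02  4.36301524e-03  2.58860077e+01] 0.0
scene 463.2831098327661 [-0.00032976  0.          0.          0.          0.        ] [[-0.664, -0.447, 0.599, -0.363], [-0.747, 0.372, -0.551, 0.74], [0.024, -0.813, -0.581, 0.947], [0.0, 0.0, 0.0, 1.0]]
top 376.92222775570895 [-0.05695295  0.          0.          0.          0.        ] [[-0.011, -0.986, 0.169, 0.33], [-1.0, 0.012, -0.0, -0.052], [-0.002, -0.169, -0.986, 1.244], [0.0, 0.0, 0.0, 1.0]]
```

View pics/top0.png

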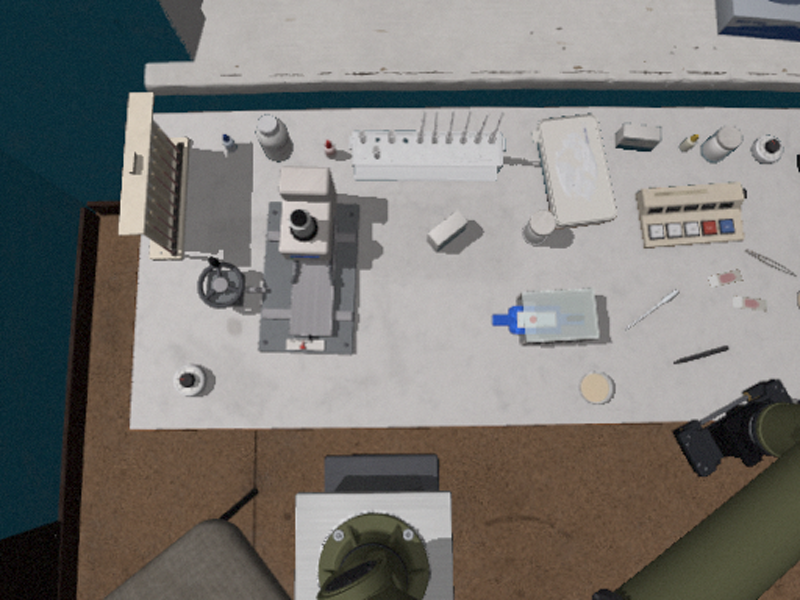

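View pics/scene0.png

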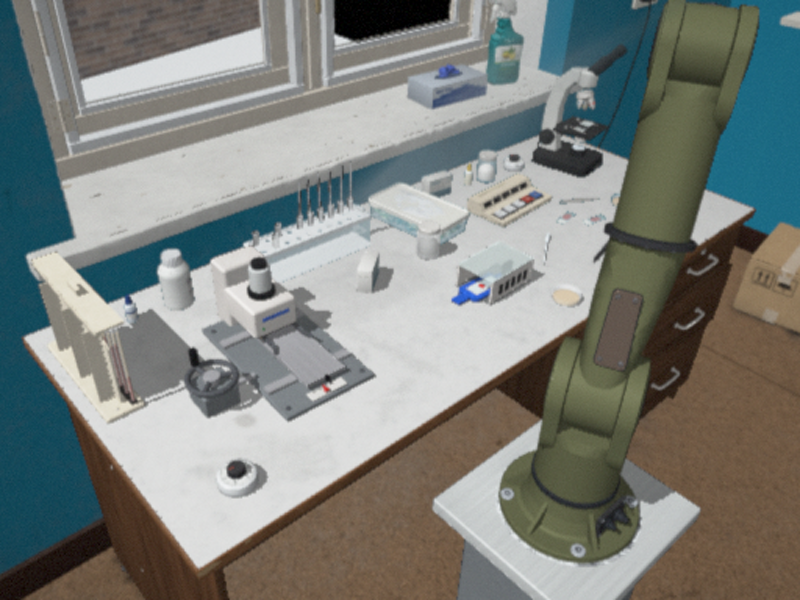

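The top view shows the hood at about (560,316), opening left towards world +y, with the carrier nose at (493,320). The station is at (310,280) with its slide direction up the image (+x). The wheel is at (220,285) with the crank at (214,262), the petri dish at (597,388), the timer at (190,380), and the red mark near the front edge at (303,345).

Add to h.py:
```python
def ray(c,u,v,s=1.0,off=(0,0)):
    """pixel (u,v) of a picture enlarged s times, crop origin off -> camera centre, world direction"""
    p=np.array([[[(u+.5)/s-.5+off[0],(v+.5)/s-.5+off[1]]]],float)
    K=np.array([[c['fx'],0,c['cx']],[0,c['fy'],c['cy']],[0,0,1]])
    n=cv2.undistortPoints(p,K,np.array(c['dist']))[0,0]
    T=np.array(c['world_from_camera']); d=T[:3,:3]@[n[0],n[1],1]
    return T[:3,3],d/np.linalg.norm(d)
def onz(r,z): return r[0]+r[1]*(z-r[0][2])/r[1][2]
def tri(*rs):
    A=[np.eye(3)-np.outer(d,d) for _,d in rs]; p=np.linalg.solve(sum(A),sum(a@o for a,(o,_) in zip(A,rs)))
    return p,max(np.linalg.norm(a@(p-o)) for a,(o,_) in zip(A,rs))
def proj(c,P):
    T=np.linalg.inv(c['world_from_camera'])
    K=np.array([[c['fx'],0,c['cx']],[0,c['fy'],c['cy']],[0,0,1]])
    return cv2.projectPoints(np.atleast_2d(np.array(P,float)),cv2.Rodrigues(T[:3,:3])[0],T[:3,3],K,np.array(c['dist']))[0][:,0]
def go(x,y,z,yaw=None):
    """needed shift in tool axes, turn"""
    o=env.get_obs(); r=R.from_euler('xyz',o['tool_rot'],degrees=True)
    d=r.inv().apply(np.array([x,y,z])-o['tool_pos'])
    t=None if yaw is None else -((yaw-o['tool_rot'][2]+90)%180-90)
    print('shift',np.round(d,4),'turn',t, 'rot',np.round(o['tool_rot'],2))
```

Run:
```python
from h import *
import pickle
d=pickle.load(open('d0.pkl','rb')); c=d['top']
for n,u,v,z in [('nose',493,320,.012),('hoodFLtop',524,290,.063),('hoodBack',597,290,.063),('hoodBR',600,341,.063),('hoodFR',520,344,.063),('wheel',220,285,.064),('crank',214,262,.102),('bedR',335,335,.03),('bedL',290,335,.03),('mark',303,345,.012),('headFL',279,258,.11),('headFR',330,258,.11),('baseFL',260,352,.012),('baseFR',354,354,.012),('box',447,230,.06),('petri',597,388,.016),('jar',540,228,.08),('timer',190,380,.04)]:
    print(n,np.round(onz(ray(c,u,v,1.5625),z),3))
go(.37,-.28,.24,0)
```

```text
nose [ 0.501 -0.258  0.012]
hoodFLtop [ 0.555 -0.315  0.063]
hoodBack [ 0.553 -0.466  0.063]
hoodBR [ 0.448 -0.465  0.063]
hoodFR [ 0.444 -0.302  0.063]
wheel [0.573 0.308 0.064]
crank [0.612 0.311 0.102]
bedR [0.471 0.074 0.03 ]
bedL [0.472 0.168 0.03 ]
mark [0.453 0.143 0.012]
headFL [0.617 0.178 0.11 ]
headFR [0.615 0.077 0.11 ]
baseFL [0.439 0.234 0.012]
baseFR [0.433 0.036 0.012]
box [ 0.685 -0.161  0.06 ]
petri [ 0.355 -0.469  0.016]
jar [ 0.681 -0.351  0.08 ]
timer [0.38 0.37 0.04]
shift [ 0.2107 -0.2361 -0.001 ] turn 25.89004136984417 rot [-1.799e+02  1.000e-02  2.589e+01]
```

```bash
python3 -c "
from h import *
go(.46,-.2,.22,90)"
```

```text
shift [ 0.3266 -0.2687  0.019 ] turn -64.10995863015583 rot [-1.799e+02  1.000e-02  2.589e+01]
```

Request:
steer_hand([
  [0.3266, -0.2687, 0.019, -64.1, 0.06],
  [0.3266, -0.2687, 0.019, -64.1, 0.06],
  [0.3266, -0.2687, 0.019, -64.1, 0.06],
  [0.3266, -0.2687, 0.019, -64.1, 0.06],
  [0.3266, -0.2687, 0.019, -64.1, 0.06],
  [0.3266, -0.2687, 0.019, -64.1, 0.06],
  [0.3266, -0.2687, 0.019, -64.1, 0.06],
  [0.3266, -0.2687, 0.019, -64.1, 0.06],
])

```text
time_s: 0.77
tool_pos: [0.4229, -0.2801, 0.2243]
tool_rot: [-180.0, 0.0, 83.5]
force: [0.3, 1.3, 1.5]
grip_width: 0.0608
grasp_force: 0.0
```

```bash
python3 -c "
from h import *
go(.46,-.2,.22,90)"
```

```text
shift [0.0838 0.0278 0.0042] turn -6.480724134034588 rot [-1.7998e+02  1.0000e-02  8.3520e+01]
```

Request:
steer_hand([
  [0.0838, 0.0278, 0.004, -6.5, 0.06],
  [0.0838, 0.0278, 0.004, -6.5, 0.06],
  [0.0838, 0.0278, 0.004, -6.5, 0.06],
  [0.0838, 0.0278, 0.004, -6.5, 0.06],
])

```text
time_s: 1.1
tool_pos: [0.4615, -0.1986, 0.2204]
tool_rot: [-180.0, -0.0, 90.1]
force: [-1.4, -0.0, 0.3]
grip_width: 0.06
grasp_force: 0.0
```

Run:
```python
from h import *
import pickle
d={n:env.read_camera(n) for n in('wrist','scene','top')}
pickle.dump(d,open('d1.pkl','wb'))
c=d['wrist'];print(c['fx'],np.round(c['world_from_camera'],3).tolist())
cv2.imwrite("pics/w1.png",cv2.resize(c['color'],(800,600),interpolation=cv2.INTER_CUBIC))
```

```text
264.591609608291 [[1.0, 0.002, 0.001, 0.461], [0.002, -0.96, -0.279, -0.123], [-0.0, 0.279, -0.96, 0.366], [0.0, 0.0, 0.0, 1.0]]
```

View pics/w1.png

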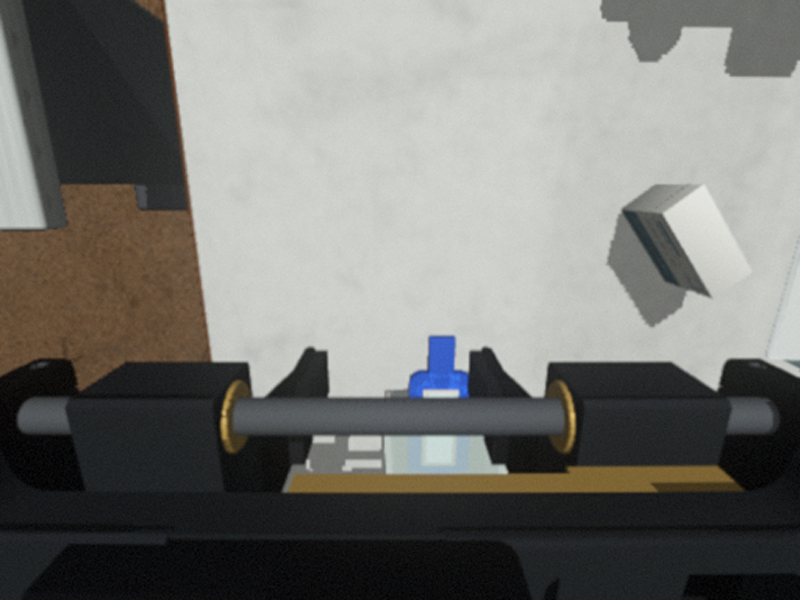

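The wrist view shows the blue nose tongue tip at about (441,336), 429 to 455 wide, with the plate shoulder near row 372 and the slide box on the right.

Add to h.py:
```python
def blue(c):
    h=cv2.cvtColor(c['color'],cv2.COLOR_BGR2HSV)
    return cv2.inRange(h,(105,150,60),(130,255,255))
```

Run:
```python
from h import *
import pickle
d=pickle.load(open('d1.pkl','rb'))
m=blue(d['wrist'])
for z in (.004,.012):
  for v in range(212,256,3):
    u=np.where(m[v,250:310])[0]+250
    if len(u): print(z,v,u.min(),u.max(),np.round(onz(ray(d['wrist'],u.min()-.5,v),z)[:2],4),np.round(onz(ray(d['wrist'],u.max()+.5,v),z)[:2],4))
tips={}
m=blue(d['top']);vs,us=np.where(m); print('top',us.min(),us.max(),vs.min(),vs.max())
s=us<us.min()+8; 
for u in range(us.min(),us.min()+22,2): print(u,vs[us==u].min(),vs[us==u].max())
```

```text
0.004 218 275 290 [ 0.49   -0.2627] [ 0.5134 -0.2627]
0.004 221 275 290 [ 0.4901 -0.2675] [ 0.5136 -0.2674]
0.004 224 275 289 [ 0.4902 -0.2722] [ 0.5123 -0.2722]
0.004 227 275 289 [ 0.4903 -0.277 ] [ 0.5125 -0.2769]
0.004 230 275 289 [ 0.4905 -0.2818] [ 0.5127 -0.2817]
0.004 233 275 289 [ 0.4906 -0.2866] [ 0.5129 -0.2866]
0.004 236 275 289 [ 0.4907 -0.2915] [ 0.5131 -0.2914]
0.004 239 266 298 [ 0.4773 -0.2964] [ 0.5268 -0.2963]
0.004 242 263 299 [ 0.4729 -0.3013] [ 0.5285 -0.3013]
0.004 245 263 299 [ 0.4729 -0.3063] [ 0.5288 -0.3062]
0.004 248 262 299 [ 0.4714 -0.3113] [ 0.529  -0.3112]
0.004 251 262 299 [ 0.4715 -0.3164] [ 0.5293 -0.3163]
0.004 254 268 298 [ 0.4807 -0.3214] [ 0.528  -0.3214]
0.012 218 275 290 [ 0.4894 -0.2597] [ 0.5123 -0.2596]
0.012 221 275 290 [ 0.4895 -0.2643] [ 0.5124 -0.2642]
0.012 224 275 289 [ 0.4896 -0.2689] [ 0.5112 -0.2689]
0.012 227 275 289 [ 0.4897 -0.2736] [ 0.5114 -0.2735]
0.012 230 275 289 [ 0.4898 -0.2783] [ 0.5116 -0.2782]
0.012 233 275 289 [ 0.4899 -0.283 ] [ 0.5117 -0.2829]
0.012 236 275 289 [ 0.49   -0.2877] [ 0.5119 -0.2877]
0.012 239 266 298 [ 0.4769 -0.2926] [ 0.5253 -0.2925]
0.012 242 263 299 [ 0.4726 -0.2974] [ 0.527  -0.2973]
0.012 245 263 299 [ 0.4726 -0.3023] [ 0.5273 -0.3022]
0.012 248 262 299 [ 0.4712 -0.3072] [ 0.5275 -0.3071]
0.012 251 262 299 [ 0.4713 -0.3121] [ 0.5278 -0.312 ]
0.012 254 268 298 [ 0.4802 -0.3171] [ 0.5265 -0.317 ]
top 143 511 17 164
143 86 88Traceback (most recent call last):
  File "<stdin>", line 12, in <module>
    return umr_minimum(a, axis, None, out, keepdims, initial, where)
ValueError: zero-size array to reduction operation minimum which has no identity
```

Run:
```python
from h import *
import pickle
d=pickle.load(open('d1.pkl','rb'))
print(tri(ray(d['wrist'],282.5,215.5),ray(d['top'],493,320,1.5625)))
print(tri(ray(d['wrist'],282.5,215.5),ray(d['scene'],456,299,1.5625)))
go(.5008,-.272,.019,88.5)
```

```text
(array([ 0.50195659, -0.259218  ,  0.00309075]), np.float64(0.0002594982439416549))
(array([ 0.49917618, -0.25464711,  0.01807923]), np.float64(0.001346012010001258))
shift [-0.0676  0.042   0.2014] turn 1.0503594905774065 rot [-1.7995e+02  3.0000e-02  8.9550e+01]
```

Request:
steer_hand([
  [-0.034, 0.021, 0.02, 1, 0.06],
  [-0.068, 0.041, 0.05, 1, 0.06],
  [-0.068, 0.041, 0.09, 1, 0.06],
  [-0.068, 0.041, 0.13, 1, 0.06],
  [-0.068, 0.041, 0.165, 1, 0.06],
  [-0.068, 0.041, 0.185, 1, 0.06],
  [-0.068, 0.041, 0.185, 1, 0.06],
], squeeze=30)

```text
time_s: 1.83
tool_pos: [0.4955, -0.2709, 0.0297]
tool_rot: [-179.4, -0.3, 88.5]
force: [-1.4, 0.7, -0.1]
grip_width: 0.06
grasp_force: 0.0
```

```bash
python3 -c "
from h import *
go(.5008,-.272,.019,88.5)"
```

```text
shift [-0.001   0.0054  0.0106] turn -0.037801368855554074 rot [-179.42   -0.27   88.46]
```

Request:
steer_hand([
  [0, 0, 0.005, 0, 0.06],
  [0, 0, 0.011, 0, 0.06],
  [0, 0, 0.011, 0, 0.06],
])

```text
time_s: 2.08
tool_pos: [0.5014, -0.2717, 0.0255]
tool_rot: [179.9, 0.1, 88.6]
force: [-0.3, 0.1, -0.5]
grip_width: 0.0599
grasp_force: 0.0
```

```bash
python3 -c "
from h import *
go(.5008,-.272,.019,88.5);print(env.get_obs()['tool_pos'])"
```

```text
shift [-0.0003 -0.0006  0.0065] turn 0.11633920467585313 rot [1.7991e+02 8.0000e-02 8.8620e+01]
[ 0.50139555 -0.27168132  0.02548062]
```

Request:
steer_hand([
  [0, 0, 0, 0, 0.06],
  [0, 0, 0, 0, 0.06],
])

```text
time_s: 2.25
tool_pos: [0.5018, -0.2712, 0.0261]
tool_rot: [179.9, 0.1, 88.7]
force: [-0.5, 0.3, 0.0]
grip_width: 0.0601
grasp_force: 0.0
```

Request:
steer_hand([
  [0, 0, 0.006, 0, 0.06],
  [0, 0, 0.006, 0, 0.06],
  [0, 0, 0.006, 0, 0.0],
  [0, 0, 0.006, 0, 0.0],
  [0, 0, 0.006, 0, 0.0],
  [0, 0, 0.006, 0, 0.0],
], squeeze=30)

```text
time_s: 2.75
tool_pos: [0.501, -0.2705, 0.0187]
tool_rot: [180.0, 0.0, 88.7]
force: [1.3, -0.2, 0.4]
grip_width: 0.0407
grasp_force: 0.0
```

Request:
steer_hand([
  [0, 0, 0, 0, 0],
  [0, 0, 0, 0, 0],
  [0, 0, 0, 0, 0],
  [0, 0, 0, 0, 0],
  [0, 0, 0, 0, 0],
], squeeze=30)

```text
time_s: 3.17
tool_pos: [0.5011, -0.2706, 0.0187]
tool_rot: [180.0, 0.0, 88.7]
force: [-0.3, 0.0, -0.1]
grip_width: 0.0236
grasp_force: 29.8
```

```bash
python3 -c "
from h import *
cv2.imwrite('pics/w2.png',env.read_camera('wrist')['color'][180:360,120:400].repeat(2,0).repeat(2,1))"
```

Request:
steer_hand([
  [0.015, 0, -0.001, 0, 0],
  [0.035, 0, -0.001, 0, 0],
  [0.055, 0, -0.001, 0, 0],
  [0.08, 0, -0.001, 0, 0],
  [0.105, 0, -0.001, 0, 0],
  [0.13, 0, -0.001, 0, 0],
  [0.15, 0, -0.001, 0, 0],
  [0.16, 0, -0.001, 0, 0],
])

```text
time_s: 3.88
tool_pos: [0.5039, -0.1061, 0.0193]
tool_rot: [-179.9, -0.1, 88.9]
force: [-0.1, -0.3, -2.3]
grip_width: 0.0235
grasp_force: 29.9
```

Request:
steer_hand([
  [0, 0, 0.002, 0, 0],
  [0, 0, 0.003, 0, 0],
  [0, 0, 0.003, 0, 0],
])

```text
time_s: 4.13
tool_pos: [0.5049, -0.1084, 0.0174]
tool_rot: [-180.0, -0.1, 88.7]
force: [-2.4, 7.3, 8.2]
grip_width: 0.0233
grasp_force: 35.0
```

Request:
steer_hand([
  [0, 0, -0.001, 0, 0.06],
  [0, 0, -0.001, 0, 0.06],
  [0, 0, -0.001, 0, 0.06],
  [0, 0, -0.001, 0, 0.06],
  [0, 0, -0.03, 0, 0.06],
  [0, 0, -0.07, 0, 0.06],
  [-0.03, 0, -0.11, 0, 0.06],
  [-0.06, 0, -0.15, 0, 0.06],
])

```text
time_s: 4.8
tool_pos: [0.5035, -0.1602, 0.155]
tool_rot: [180.0, 0.0, 88.9]
force: [0.7, -0.7, 0.7]
grip_width: 0.059
grasp_force: 0.0
```

Request:
steer_hand([
  [-0.015, 0, -0.01, 0, 0.06],
  [-0.015, 0, -0.01, 0, 0.06],
  [-0.015, 0, -0.01, 0, 0.06],
])

```text
time_s: 5.05
tool_pos: [0.5029, -0.1768, 0.1634]
tool_rot: [180.0, 0.0, 88.5]
force: [-1.2, 1.1, 0.3]
grip_width: 0.0601
grasp_force: 0.0
```

```bash
python3 - <<'E'
from h import *
import pickle
d={n:env.read_camera(n) for n in('wrist','scene','top')}
pickle.dump(d,open('d2.pkl','wb'))
a=cv2.resize(d['wrist']['color'][150:300,150:350],(800,600),interpolation=cv2.INTER_CUBIC)
b=cv2.resize(d['top']['color'][120:240,270:430],(400,300),interpolation=cv2.INTER_CUBIC)
e=cv2.resize(d['scene']['color'][120:240,200:360],(400,300),interpolation=cv2.INTER_CUBIC)
cv2.imwrite("pics/w3.png",np.vstack([cv2.resize(a,(400,300)),b]) if 0 else np.vstack([np.hstack([cv2.resize(a,(400,300),interpolation=cv2.INTER_AREA),b]),np.hstack([e,cv2.resize(d['wrist']['color'],(400,300))])]))
E
```

```text
(no output)
```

View pics/w3.png

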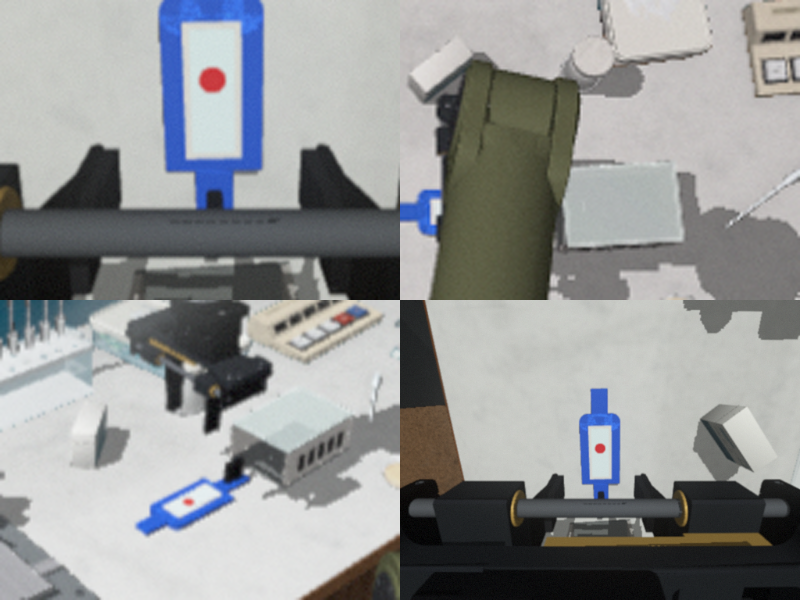

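The carrier is clear of the hood. The wrist crop shows the plate straight, the tail stem below it and the front of the black fin at crop (215,195). The scene crop confirms the fin stands just outside the hood at (235,467).

Add to h.py:
```python
def fit(c,z):
    """carrier pose from blue mask: fit plate/tongue/stem top outline in plane z"""
    m=blue(c); n,l,s,_=cv2.connectedComponentsWithStats(m); k=1+np.argmax(s[1:,4]); m=(l==k)
    out=[]
    for v in range(m.shape[0]):
        u=np.where(m[v])[0]
        if len(u)>5: out.append((v,u.min(),u.max(),*onz(ray(c,u.min()-.5,v),z)[:2],*onz(ray(c,u.max()+.5,v),z)[:2]))
    return np.array(out)
```

Run:
```python
from h import *
import pickle
d=pickle.load(open('d2.pkl','rb'))
f=fit(d['wrist'],.008)
np.set_printoptions(suppress=True,precision=4)
w=f[:,5]-f[:,3]; cx=(f[:,3]+f[:,5])/2; cy=(f[:,4]+f[:,6])/2
for a in zip(f[:,0],w,cx,cy): print(*np.round(a,4)) if a[0]%4==0 else 0
p=np.polyfit(cy,cx,1);print(p,np.degrees(np.arctan(p[0])),'ytip',cy[0])
```

```text
116.0 0.0218 0.5042 -0.0986
120.0 0.0219 0.5041 -0.1028
124.0 0.022 0.504 -0.1071
128.0 0.0221 0.5039 -0.1114
132.0 0.0222 0.5038 -0.1157
136.0 0.0223 0.5037 -0.12
140.0 0.0224 0.5036 -0.1244
144.0 0.0225 0.5035 -0.1288
148.0 0.0496 0.5045 -0.1333
152.0 0.0566 0.5044 -0.1378
156.0 0.058 0.5037 -0.1423
160.0 0.0582 0.5036 -0.1468
164.0 0.0585 0.5035 -0.1514
168.0 0.0587 0.5033 -0.1561
172.0 0.0578 0.5038 -0.1608
176.0 0.0581 0.5037 -0.1655
180.0 0.0583 0.5036 -0.1703
184.0 0.0586 0.5035 -0.1751
188.0 0.0577 0.5039 -0.1799
192.0 0.0579 0.5038 -0.1848
196.0 0.0582 0.5037 -0.1897
200.0 0.0584 0.5036 -0.1947
204.0 0.0587 0.5035 -0.1997
208.0 0.0589 0.5033 -0.2048
212.0 0.058 0.5038 -0.2099
216.0 0.0583 0.5037 -0.2151
220.0 0.0573 0.503 -0.2203
224.0 0.0588 0.5035 -0.2255
228.0 0.0591 0.5033 -0.2308
232.0 0.0581 0.5038 -0.2362
236.0 0.0224 0.5031 -0.2416
240.0 0.0225 0.503 -0.247
244.0 0.0213 0.5035 -0.2525
248.0 0.0214 0.5033 -0.2581
252.0 0.0215 0.5032 -0.2637
[0.006  0.5047] 0.34371658586876963 ytip -0.09654127217141131
```

```bash
python3 -c "
from h import *
go(.5033,-.2675,.028,89.5)"
```

```text
shift [-0.0938  0.0035  0.1334] turn -0.7219842997697867 rot [-1.7984e+02 -9.0000e-02  8.8780e+01]
```

Request:
steer_hand([
  [-0.04, 0.003, 0, -0.7, 0.05],
  [-0.08, 0.003, 0.01, -0.7, 0.05],
  [-0.094, 0.003, 0.03, -0.7, 0.05],
  [-0.094, 0.003, 0.06, -0.7, 0.05],
  [-0.094, 0.003, 0.085, -0.7, 0.05],
  [-0.094, 0.003, 0.1, -0.7, 0.05],
  [-0.094, 0.003, 0.1, -0.7, 0.05],
  [-0.094, 0.003, 0.1, -0.7, 0.05],
], squeeze=30)

```text
time_s: 5.87
tool_pos: [0.5031, -0.2677, 0.0616]
tool_rot: [-179.8, -0.1, 89.5]
force: [-0.1, -0.1, 1.1]
grip_width: 0.0505
grasp_force: 0.0
```

```bash
python3 -c "
from h import *
go(.5033,-.2675,.028,89.5)"
```

```text
shift [0.0001 0.0003 0.0336] turn -0.008104584464817322 rot [-1.7982e+02 -1.4000e-01  8.9490e+01]
```

Request:
steer_hand([
  [0, 0, 0.015, 0, 0.05],
  [0, 0, 0.028, 0, 0.05],
  [0, 0, 0.034, 0, 0.05],
  [0, 0, 0.034, 0, 0.0],
  [0, 0, 0.034, 0, 0.0],
  [0, 0, 0.034, 0, 0.0],
  [0, 0, 0.034, 0, 0.0],
  [0, 0, 0.034, 0, 0.0],
], squeeze=50)

```text
time_s: 6.53
tool_pos: [0.5044, -0.2698, 0.03]
tool_rot: [179.9, 0.0, 89.4]
force: [-0.4, -0.2, 0.3]
grip_width: 0.0242
grasp_force: 0.0
```

Request:
steer_hand([
  [0, 0, 0, 0, 0],
  [0, 0, 0, 0, 0],
  [0, 0, 0, 0, 0],
  [0, 0, 0, 0, 0],
], squeeze=50)

```text
time_s: 6.87
tool_pos: [0.504, -0.2697, 0.0295]
tool_rot: [180.0, 0.0, 89.4]
force: [-0.7, 0.9, 2.0]
grip_width: 0.0096
grasp_force: 50.0
```

Request:
steer_hand([
  [0, 0, -0.01, 0, 0],
  [0.01, 0, -0.03, 0, 0],
  [0.03, 0, -0.06, 0, 0],
  [0.05, 0, -0.09, 0, 0],
  [0.07, 0, -0.12, 0, 0],
  [0.09, 0, -0.14, 0, 0],
  [0.1, 0, -0.15, 0, 0],
  [0.1, 0, -0.15, 0, 0],
], squeeze=55)

```text
time_s: 7.53
tool_pos: [0.5068, -0.167, 0.182]
tool_rot: [179.7, 0.1, 89.6]
force: [0.7, -0.3, -2.9]
grip_width: 0.0098
grasp_force: 55.0
```

Run:
```python
from h import *
import pickle
d={n:env.read_camera(n) for n in('wrist','scene','top')}
pickle.dump(d,open('d3.pkl','wb'))
b=cv2.resize(d['wrist']['color'],(400,300),interpolation=cv2.INTER_AREA)
e=cv2.resize(d['scene']['color'][100:250,180:380],(400,300),interpolation=cv2.INTER_CUBIC)
t=cv2.resize(d['top']['color'][120:240,120:280],(800,600),interpolation=cv2.INTER_CUBIC)
cv2.imwrite("pics/w4.png",np.hstack([b,e]));cv2.imwrite("pics/st.png",t)
f=fit(d['wrist'],.155-.02)
for a in f[::8]: print(a.round(4))
```

```text
[ 0.000e+00  2.120e+02  2.970e+02  4.801e-01 -1.950e-02  5.341e-01
 -1.970e-02]
[ 8.000e+00  2.050e+02  3.040e+02  4.755e-01 -2.380e-02  5.387e-01
 -2.410e-02]
[ 1.600e+01  2.020e+02  3.070e+02  4.733e-01 -2.830e-02  5.408e-01
 -2.850e-02]
[ 2.40e+01  2.02e+02  3.07e+02  4.73e-01 -3.28e-02  5.41e-01 -3.31e-02]
[ 3.200e+01  2.020e+02  3.060e+02  4.728e-01 -3.730e-02  5.406e-01
 -3.760e-02]
[ 4.000e+01  2.030e+02  3.060e+02  4.731e-01 -4.200e-02  5.408e-01
 -4.230e-02]
[ 4.800e+01  2.030e+02  3.050e+02  4.729e-01 -4.660e-02  5.404e-01
 -4.700e-02]
[ 5.600e+01  2.040e+02  3.050e+02  4.733e-01 -5.140e-02  5.406e-01
 -5.170e-02]
[ 6.400e+01  2.040e+02  3.050e+02  4.730e-01 -5.620e-02  5.408e-01
 -5.660e-02]
[ 7.200e+01  2.040e+02  3.040e+02  4.727e-01 -6.110e-02  5.404e-01
 -6.150e-02]
[ 8.000e+01  2.050e+02  3.040e+02  4.731e-01 -6.610e-02  5.406e-01
 -6.650e-02]
[ 8.800e+01  2.050e+02  3.040e+02  4.728e-01 -7.120e-02  5.408e-01
 -7.150e-02]
[ 9.600e+0
[... 649 characters left out ...]
+02  3.000e+02  4.729e-01 -1.203e-01  5.402e-01
 -1.207e-01]
[ 1.680e+02  2.090e+02  3.000e+02  4.726e-01 -1.262e-01  5.404e-01
 -1.267e-01]
[ 1.760e+02  2.090e+02  2.990e+02  4.722e-01 -1.322e-01  5.399e-01
 -1.327e-01]
[ 1.840e+02  2.100e+02  2.990e+02  4.727e-01 -1.384e-01  5.402e-01
 -1.388e-01]
[ 1.920e+02  2.370e+02  2.710e+02  4.927e-01 -1.447e-01  5.192e-01
 -1.449e-01]
[ 2.000e+02  2.370e+02  2.710e+02  4.926e-01 -1.511e-01  5.193e-01
 -1.513e-01]
[ 2.080e+02  2.370e+02  2.710e+02  4.924e-01 -1.575e-01  5.194e-01
 -1.577e-01]
[ 2.160e+02  2.370e+02  2.710e+02  4.923e-01 -1.641e-01  5.195e-01
 -1.643e-01]
[ 2.240e+02  2.400e+02  2.690e+02  4.944e-01 -1.708e-01  5.180e-01
 -1.710e-01]
```

View pics/w4.png

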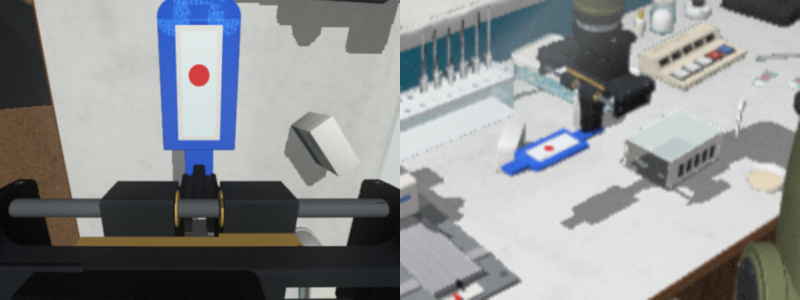

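View pics/st.png

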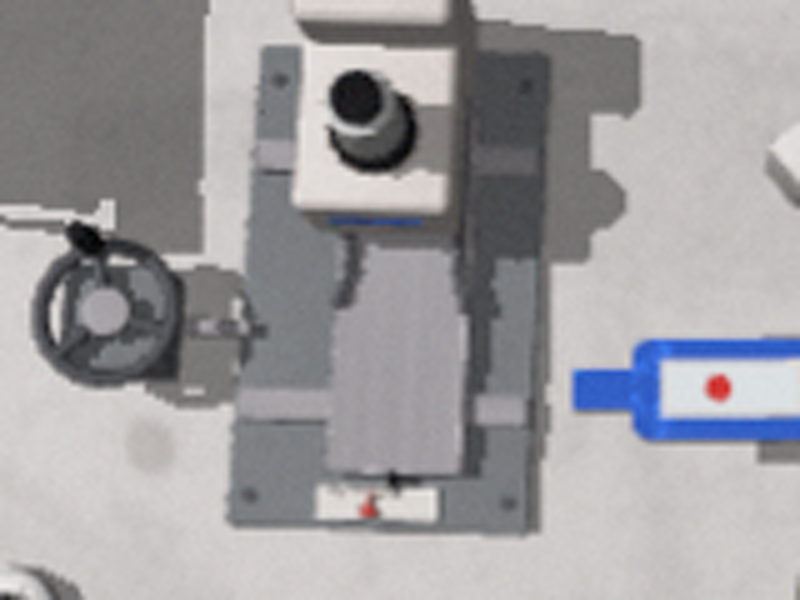

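The carrier hangs level with no droop. In the station crop (5x, offset 120,120) the base corners are at (228,525), (540,530), (551,55) and (262,45). The bed front corners are (328,472) and (462,472), the pointer (395,482), the red mark (369,510), the wheel hub (104,310) and the crank top (85,238).

Run:
```python
from h import *
import pickle
d=pickle.load(open('d3.pkl','rb'));c=d['top']
r=lambda u,v,z: np.round(onz(ray(c,u,v,5,(120,120)),z),4)
for n,u,v,z in [('FL',228,525,.012),('FR',540,530,.012),('BR',551,55,.012),('BL',262,45,.012),('bFL',328,472,.03),('bFR',462,472,.03),('bR2',467,320,.03),('bL2',337,300,.03),('railL',352,245,.038),('railR',460,245,.038),('ptr',395,482,.03),('mark',369,510,.014),('hub',104,310,.07),('crank',85,238,.102),('headFL',292,208,.11),('headFR',450,214,.11)]: print(n,r(u,v,z))
s=d['scene']['color'][180:300,110:270]
cv2.imwrite('pics/ss.png',cv2.resize(s,(800,600),interpolation=cv2.INTER_CUBIC))
```

```text
FL [0.4405 0.2371 0.012 ]
FR [0.4351 0.0321 0.012 ]
BR [0.7598 0.0246 0.012 ]
BL [0.77   0.2233 0.012 ]
bFL [0.4727 0.1685 0.03  ]
bFR [0.4718 0.0814 0.03  ]
bR2 [0.5721 0.0788 0.03  ]
bL2 [0.5866 0.1647 0.03  ]
railL [0.6218 0.1541 0.038 ]
railR [0.6209 0.0829 0.038 ]
ptr [0.4657 0.1249 0.03  ]
mark [0.4493 0.144  0.014 ]
hub [0.5736 0.3071 0.07  ]
crank [0.6131 0.3113 0.102 ]
headFL [0.6285 0.1797 0.11  ]
headFR [0.6233 0.0812 0.11  ]
```

View pics/ss.png

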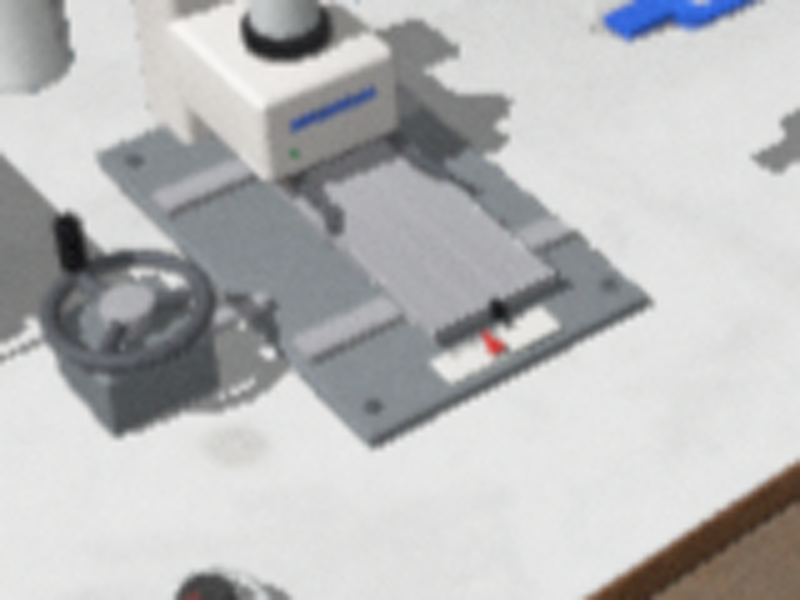

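The scene crop (5x, offset 110,180) shows base corners at (372,447) and (651,299) and the left back one at (98,157). The bed front corners are (438,336) and (562,282), and the crank handle runs from (68,215) to (75,268).

Run:
```python
from h import *
from scipy.optimize import least_squares
import pickle
d=pickle.load(open('d3.pkl','rb'))
T={'FL':(228,525),'FR':(540,530),'BR':(551,55),'BL':(262,45),'bFL':(328,472),'bFR':(462,472),'headFL':(292,208),'headFR':(450,214)}
S={'FL':(372,444),'FR':(651,297),'BL':(98,155),'bFL':(438,333),'bFR':(562,280)}
M={'FL':(-.19,.1,.012),'FR':(-.19,-.1,.012),'BR':(.14,-.1,.012),'BL':(.14,.1,.012),'bFL':(-.155,.044,.03),'bFR':(-.155,-.044,.03),'headFL':(0,.05,.11),'headFR':(0,-.05,.11)}
def W(p,n):
    m=np.array(M[n]); m[1]+=p[3]*(n[0]=='b'); c,s=np.cos(p[2]),np.sin(p[2])
    return [p[0]+c*m[0]-s*m[1],p[1]+s*m[0]+c*m[1],m[2]]
def res(p,which='TS'):
    o=[]
    for D,cam,off,k in ((T,'top',(120,120),'T'),(S,'scene',(110,180),'S')):
        if k in which:
            for n,(u,v) in D.items(): o.append(proj(d[cam],W(p,n))[0]-[(u+.5)/5-.5+off[0],(v+.5)/5-.5+off[1]])
    return np.array(o).ravel()
for w in('T','S','TS'):
    r=least_squares(res,[.626,.13,0,0],args=(w,),loss='soft_l1'); print(w,r.x.round(4),np.degrees(r.x[2]).round(2)); print(r.fun.round(1))
```

```text
T [ 0.6266  0.1293 -0.034  -0.0096] -1.95
[ 0.4  0.1 -1.1  0.6 -0.  -0.9 -0.4  0.  -0.1 -0.1  0.1  0.6  0.1  0.
  0.6 -0.5]
S [ 0.6232  0.1308 -0.0485 -0.013 ] -2.78
[-0.1 -0.1  0.3  0.5 -0.1 -0.1  0.1  0.4 -0.2 -1. ]
TS [ 0.6257  0.1299 -0.0412 -0.0116] -2.36
[-0.1  0.2 -1.7  1.1  0.1 -0.5 -0.2  0.1 -0.   0.2  0.2  1.  -0.1  0.2
  0.4 -0.1  0.3 -0.8  0.2 -0.4 -0.4 -0.3 -0.2 -0.1 -0.6 -1.6]
```

Request:
steer_hand([
  [0.01, -0.02, 0, 7, 0],
  [0.03, -0.05, 0, 14, 0],
  [0.06, -0.07, 0, 21, 0],
  [0.09, -0.07, 0, 28, 0],
  [0.12, -0.07, 0, 35, 0],
  [0.16, -0.07, 0, 42, 0],
  [0.2, -0.07, 0, 49, 0],
  [0.23, -0.07, 0, 56, 0],
])

```text
time_s: 8.35
tool_pos: [0.4366, 0.0557, 0.1776]
tool_rot: [-179.9, 0.1, 35.4]
force: [1.6, 0.3, -2.6]
grip_width: 0.0094
grasp_force: 55.0
```

```bash
python3 -c "
from h import *
go(.436,.126,.13,-2)"
```

```text
shift [ 0.0404 -0.0576  0.0477] turn 37.43623700592227 rot [-1.7989e+02  1.3000e-01  3.5440e+01]
```

Request:
steer_hand([
  [0.005, -0.005, 0, 7, 0],
  [0.013, -0.019, 0, 14, 0],
  [0.025, -0.035, 0.01, 21, 0],
  [0.035, -0.05, 0.02, 28, 0],
  [0.0404, -0.0576, 0.03, 35, 0],
  [0.0404, -0.0576, 0.035, 37.4, 0],
  [0.0404, -0.0576, 0.04, 37.4, 0],
  [0.0404, -0.0576, 0.04, 37.4, 0],
])

```text
time_s: 9.02
tool_pos: [0.4354, 0.1243, 0.137]
tool_rot: [180.0, 0.3, -1.5]
force: [-0.7, -0.5, -2.3]
grip_width: 0.0095
grasp_force: 55.0
```

Run:
```python
from h import *
import pickle
go(.436,.126,.13,-2)
d={n:env.read_camera(n) for n in('wrist','scene','top')}
pickle.dump(d,open('d4.pkl','wb'))
cv2.imwrite("pics/w5.png",cv2.resize(d['wrist']['color'],(800,600),interpolation=cv2.INTER_CUBIC))
```

```text
shift [ 0.0005 -0.0017  0.007 ] turn 0.46010914328819297 rot [179.99   0.28  -1.54]
```

View pics/w5.png

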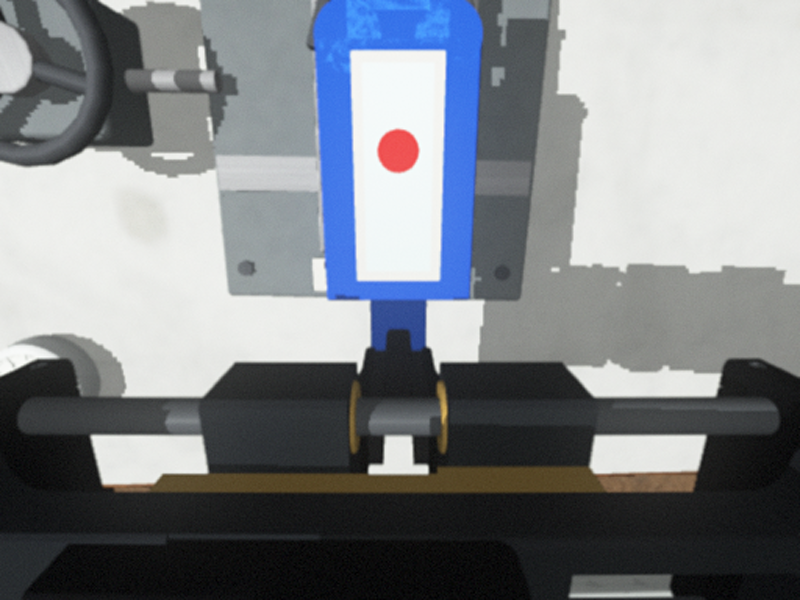

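The wrist view shows the carrier level, nose towards the head and covering the bed. The base front corners are at (229,294) and (520,300), the plate rear edge at row 298 and the wheel at upper left.

Run:
```python
from h import *
import pickle
np.set_printoptions(suppress=True,precision=4)
d=pickle.load(open('d4.pkl','rb'));c=d['wrist']
for n,u,v in[('FL',229,294),('FR',520,300),('L2',201,20),('R2',551,0)]: print(n,onz(ray(c,u,v,1.5625),.012))
for cam in('wrist','top'):
  f=fit(d[cam],.137-.0215)
  print(cam,f[0],f[-1]) 
  if cam=='wrist':
    w=np.hypot(f[:,5]-f[:,3],f[:,6]-f[:,4]);g=f[(w>.055)&(w<.065)]; print(w[::25])
    X=(g[:,3]+g[:,5])/2;Y=(g[:,4]+g[:,6])/2;p=np.polyfit(X,Y,1);print(p,np.degrees(np.arctan(p[0])),'y at .45,.6',np.polyval(p,[.436,.45,.6]),X.min())
# mark red and pointer in top / bed edges unaffected
m=blue(d['top']);n,l,s,ce=cv2.connectedComponentsWithStats(m);print(s[s[:,4]>30][1:6].tolist())
```

```text
FL [0.4427 0.2381 0.012 ]
FR [0.4333 0.0406 0.012 ]
L2 [0.6043 0.2316 0.012 ]
R2 [0.6089 0.0328 0.012 ]
wrist [  0.     211.     297.       0.5735   0.144    0.5723   0.0967] [223.     241.     269.       0.4429   0.133    0.4424   0.1133]
[0.0473 0.06   0.0591 0.0593 0.059  0.0587 0.0589 0.0586 0.0225]
[-0.0248  0.1343] -1.423398637618098 y at .45,.6 [0.1235 0.1231 0.1194] 0.46589468876027007
top [167.     194.     200.       0.608    0.1302   0.6077   0.1085] [196.     188.     205.       0.5176   0.147    0.517    0.0922]
[[475, 17, 37, 9, 154], [186, 167, 20, 41, 283]]
```

Request:
steer_hand([
  [0, -0.003, 0.02, 1, 0],
  [0, -0.003, 0.04, 1, 0],
  [0, -0.003, 0.055, 1, 0],
  [0, -0.003, 0.066, 1, 0],
  [0, -0.003, 0.066, 1, 0],
  [0, -0.003, 0.066, 1, 0],
])

```text
time_s: 9.67
tool_pos: [0.4367, 0.1287, 0.0733]
tool_rot: [-180.0, 0.0, -2.5]
force: [0.5, -0.0, -2.0]
grip_width: 0.0095
grasp_force: 55.0
```

Run:
```python
from h import *
import pickle
np.set_printoptions(suppress=True,precision=4)
d={n:env.read_camera(n) for n in('wrist','scene','top')}
pickle.dump(d,open('d5.pkl','wb'))
o=pickle.load(open('d3.pkl','rb'))['scene']
for u,v in((438,333),(562,280)):print(onz(ray(o,u,v,5,(110,180)),.03))
c=d['wrist'];z=env.get_obs()['tool_pos'][2]-.0215
f=fit(c,z);w=np.hypot(f[:,5]-f[:,3],f[:,6]-f[:,4]);g=f[(w>.055)&(w<.065)]
X=(g[:,3]+g[:,5])/2;Y=(g[:,4]+g[:,6])/2;p=np.polyfit(X,Y,1);print(w[::25],np.degrees(np.arctan(p[0])),np.polyval(p,[.436,.472,.518,.6]))
a=cv2.resize(c['color'][0:200,130:380],(400,320),interpolation=cv2.INTER_AREA)
a=cv2.resize(c['color'][0:200,120:390],(540,400),interpolation=cv2.INTER_CUBIC)
b=cv2.resize(d['top']['color'][150:230,175:227],(260,400),interpolation=cv2.INTER_CUBIC)
e=cv2.resize(d['scene']['color'][200:250,150:250],(800,200)[:1]+(200,)) if 0 else cv2.resize(d['scene']['color'][205:255,120:320],(800,200),interpolation=cv2.INTER_CUBIC)
cv2.imwrite('pics/w6.png',np.vstack([np.hstack([a,b]),e]))
```

```text
[0.4716 0.1684 0.03  ]
[0.4616 0.0838 0.03  ]
[0.0466 0.0593 0.0589 0.0591 0.0588 0.0584 0.0587 0.059  0.0224] -2.4263787864076347 [0.128  0.1265 0.1245 0.1211]
```

View pics/w6.png

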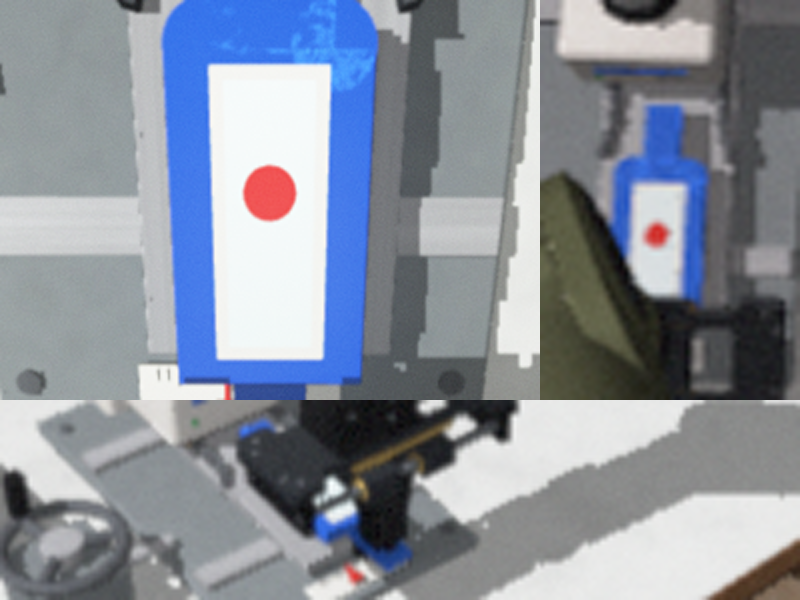

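Wrist crop (2x, offset 120,0): the bed's left edge runs from (134,20) to (149,350) and its right edge from (408,90) to (390,355). The rail ends show at the top, inner edges about (143,5) and (398,8). The carrier lies roughly centred between them.

Run:
```python
from h import *
import pickle
np.set_printoptions(suppress=True,precision=4)
c=pickle.load(open('d5.pkl','rb'))['wrist']
q=lambda u,v,z:onz(ray(c,u,v,2,(120,0)),z)
L=[q(134,20,.03),q(149,350,.03)];Rr=[q(408,90,.03),q(390,355,.03)]
pl=np.polyfit([a[0] for a in L],[a[1] for a in L],1);pr=np.polyfit([a[0] for a in Rr],[a[1] for a in Rr],1)
for x in(.48,.52,.56,.6): print(x,np.polyval(pl,x)-np.polyval(pr,x),(np.polyval(pl,x)+np.polyval(pr,x))/2)
print(np.degrees(np.arctan([pl[0],pr[0]])),q(143,5,.038),q(398,8,.038))
# bed vs grey row profile
g=cv2.cvtColor(c['color'],cv2.COLOR_BGR2GRAY)
for v in(40,75,140,160): print(v,g[v,184:206].tolist(),g[v,308:330].tolist())
```

```text
0.48 0.08797273830151657 0.1261053424737589
0.52 0.08746886968340516 0.1239420579150019
0.56 0.08696500106529371 0.1217787733562449
0.6 0.08646113244718227 0.11961548879748787
[-3.4554 -2.7357] [0.5801 0.1594 0.038 ] [0.5761 0.084  0.038 ]
40 [150, 155, 176, 191, 192, 190, 192, 192, 193, 189, 192, 193, 192, 190, 190, 188, 189, 164, 132, 116, 114, 114] [108, 108, 113, 114, 116, 116, 116, 117, 117, 116, 115, 118, 113, 115, 115, 102, 89, 85, 87, 87, 89, 84]
75 [152, 155, 152, 159, 185, 195, 190, 189, 191, 190, 194, 194, 193, 192, 189, 188, 186, 191, 186, 162, 128, 118] [119, 117, 119, 117, 119, 120, 115, 116, 113, 118, 120, 117, 110, 96, 86, 91, 89, 89, 87, 92, 87, 92]
140 [158, 159, 159, 158, 157, 158, 155, 170, 200, 201, 193, 190, 192, 191, 193, 190, 194, 194, 188, 189, 187, 185] [121, 123, 118, 118, 116, 121, 121, 118, 110, 88, 85, 91, 93, 88, 94, 88, 90, 90, 89, 91, 91, 89]
160 [156, 154, 158, 155, 157, 156, 157, 159, 164, 180, 191, 195, 190, 188, 192, 192, 190, 192, 193, 188, 190, 191] [120, 117, 118, 120, 119, 118, 119, 104, 95, 88, 93, 91, 90, 91, 91, 95, 86, 90, 88, 89, 88, 92]
```

Run:
```python
from h import *
import pickle
c=pickle.load(open('d5.pkl','rb'))['wrist']
C=[]
for v,l,r in((40,185.7,323.2),(75,187.3,320.8),(140,191,316.7),(160,192.6,315.3)):
    a,b=onz(ray(c,l,v),.03),onz(ray(c,r,v),.03);C.append((a+b)/2);print(np.round(a,4),np.round(b,4),a[1]-b[1],C[-1].round(4))
p=np.polyfit([a[0] for a in C],[a[1] for a in C],1);print(np.degrees(np.arctan(p[0])),np.polyval(p,[.436,.472,.518,.6]))
```

```text
[0.5624 0.1666 0.03  ] [0.5586 0.0789 0.03  ] 0.08772623222794157 [0.5605 0.1228 0.03  ]
[0.5418 0.1679 0.03  ] [0.538 0.08  0.03 ] 0.0879568384378262 [0.5399 0.1239 0.03  ]
[0.4997 0.17   0.03  ] [0.4959 0.0818 0.03  ] 0.08825603478370773 [0.4978 0.1259 0.03  ]
[0.4856 0.1704 0.03  ] [0.4818 0.0825 0.03  ] 0.0879490950463873 [0.4837 0.1265 0.03  ]
-2.7441464860271805 [0.12882573 0.12710021 0.12489538 0.12096503]
```

Request:
steer_hand([
  [0, -0.0007, 0.004, 0.3, 0],
  [0, -0.0007, 0.008, 0.3, 0],
  [0, -0.0007, 0.011, 0.3, 0],
  [0, -0.0007, 0.013, 0.3, 0],
  [0, -0.0007, 0.013, 0.3, 0],
])

```text
time_s: 10.23
tool_pos: [0.4366, 0.1296, 0.0601]
tool_rot: [180.0, 0.0, -2.8]
force: [0.0, -0.0, -1.7]
grip_width: 0.0092
grasp_force: 55.0
```

Request:
steer_hand([
  [0, 0, 0.001, 0, 0],
  [0, 0, 0.0015, 0, 0],
  [0, 0, 0.0015, 0, 0],
])

```text
time_s: 10.48
tool_pos: [0.4367, 0.1297, 0.0597]
tool_rot: [179.9, 0.0, -2.8]
force: [-5.4, -1.4, 11.4]
grip_width: 0.0096
grasp_force: 55.0
```

Request:
steer_hand([
  [0.006, 0, -0.0008, 0, 0],
  [0.014, 0, -0.0008, 0, 0],
  [0.022, 0, -0.0008, 0, 0],
  [0.03, 0, -0.0008, 0, 0],
  [0.036, 0, -0.0008, 0, 0],
  [0.04, 0, -0.0008, 0, 0],
  [0.04, 0, -0.0008, 0, 0],
], squeeze=35)

```text
time_s: 11.07
tool_pos: [0.4772, 0.1281, 0.0599]
tool_rot: [-180.0, 0.0, -2.8]
force: [-1.6, -0.8, 4.5]
grip_width: 0.0094
grasp_force: 35.0
```

Request:
steer_hand([
  [0.005, 0, -0.0004, 0, 0],
  [0.01, 0, -0.0004, 0, 0],
  [0.015, 0, -0.0004, 0, 0],
  [0.02, 0, -0.0004, 0, 0],
  [0.025, 0, -0.0004, 0, 0],
  [0.025, 0, -0.0004, 0, 0],
])

```text
time_s: 11.57
tool_pos: [0.5032, 0.1261, 0.0598]
tool_rot: [-180.0, -0.1, -2.9]
force: [0.8, -0.3, -1.2]
grip_width: 0.0097
grasp_force: 35.0
```

Request:
steer_hand([
  [0.004, 0, 0, 0, 0],
  [0.008, 0, 0, 0, 0],
  [0.011, 0, 0, 0, 0],
  [0.014, 0, 0, 0, 0],
  [0.014, 0, 0, 0, 0],
])

```text
time_s: 11.98
tool_pos: [0.5151, 0.1255, 0.0596]
tool_rot: [180.0, 0.1, -2.8]
force: [-3.5, -0.6, 0.1]
grip_width: 0.0095
grasp_force: 35.1
```

Request:
steer_hand([
  [0.004, 0, 0, 0, 0],
  [0.007, 0, 0, 0, 0],
  [0.01, 0, 0, 0, 0],
  [0.012, 0, 0, 0, 0],
  [0.012, 0, 0, 0, 0],
])

```text
time_s: 12.4
tool_pos: [0.5281, 0.1248, 0.0597]
tool_rot: [180.0, -0.0, -2.8]
force: [-3.5, -2.0, -1.3]
grip_width: 0.0098
grasp_force: 35.1
```

Request:
steer_hand([
  [0.002, 0, 0, 0, 0],
  [0.004, 0, 0, 0, 0],
  [0.006, 0, 0, 0, 0],
  [0.006, 0, 0, 0, 0],
])

```text
time_s: 12.73
tool_pos: [0.5342, 0.1245, 0.0599]
tool_rot: [180.0, -0.0, -2.8]
force: [-1.3, -1.3, -3.3]
grip_width: 0.0094
grasp_force: 35.1
```

Request:
steer_hand([
  [0.001, 0, 0, 0, 0],
  [0.002, 0, 0, 0, 0],
  [0.003, 0, 0, 0, 0],
  [0.003, 0, 0, 0, 0],
])

```text
time_s: 13.07
tool_pos: [0.5369, 0.1245, 0.0599]
tool_rot: [180.0, -0.0, -2.8]
force: [-1.5, -2.6, -1.9]
grip_width: 0.0094
grasp_force: 35.1
```

Request:
steer_hand([
  [0.001, 0, 0, 0, 0],
  [0.0015, 0, 0, 0, 0],
  [0.002, 0, 0, 0, 0],
  [0.002, 0, 0, 0, 0],
])

```text
time_s: 13.4
tool_pos: [0.537, 0.1245, 0.0597]
tool_rot: [179.9, 0.2, -2.8]
force: [-7.1, -2.1, 1.8]
grip_width: 0.0096
grasp_force: 35.1
```

Request:
steer_hand([
  [0.001, 0, 0, 0, 0],
  [0.0015, 0, 0, 0, 0],
  [0.002, 0, 0, 0, 0],
  [0.002, 0, 0, 0, 0],
])

```text
time_s: 13.73
tool_pos: [0.5371, 0.1244, 0.0595]
tool_rot: [179.9, 0.4, -2.8]
force: [-13.6, -2.7, 6.1]
grip_width: 0.0095
grasp_force: 35.1
```

Request:
steer_hand([
  [0.001, 0, 0, 0, 0],
  [0.002, 0, 0, 0, 0],
  [0.002, 0, 0, 0, 0],
  [0.002, 0, 0, 0, 0],
])

```text
time_s: 14.07
tool_pos: [0.5372, 0.1245, 0.0595]
tool_rot: [179.8, 0.6, -2.7]
force: [-18.1, -4.2, 12.0]
grip_width: 0.0099
grasp_force: 35.1
```

Request:
steer_hand([
  [-0.002, 0, 0, 0, 0],
  [-0.004, 0, -0.0005, 0, 0],
  [-0.0045, 0, -0.001, 0, 0],
  [-0.0045, 0, -0.001, 0, 0],
])

```text
time_s: 14.4
tool_pos: [0.5372, 0.1244, 0.0604]
tool_rot: [180.0, 0.1, -2.8]
force: [-4.5, -2.7, -4.0]
grip_width: 0.0095
grasp_force: 35.0
```

Request:
steer_hand([
  [0, 0, 0.001, 0, 0.05],
  [0, 0, 0.001, 0, 0.05],
  [0, 0, 0.001, 0, 0.05],
  [0, 0, 0.001, 0, 0.05],
  [0, 0, -0.01, 0, 0.05],
  [0, 0, -0.04, 0, 0.05],
  [0, 0, -0.08, 0, 0.05],
  [0, 0, -0.12, 0, 0.05],
])

```text
time_s: 15.07
tool_pos: [0.5377, 0.125, 0.1827]
tool_rot: [-180.0, 0.0, -2.7]
force: [1.0, -0.0, 0.3]
grip_width: 0.0481
grasp_force: 0.0
```

Request:
steer_hand([
  [0, 0, -0.01, 0, 0.05],
  [-0.02, 0, -0.04, 0, 0.05],
  [-0.02, 0, -0.04, 0, 0.05],
  [-0.02, 0, -0.04, 0, 0.05],
])

```text
time_s: 15.4
tool_pos: [0.5191, 0.1265, 0.2235]
tool_rot: [180.0, -0.3, -2.8]
force: [-0.1, -0.2, -0.7]
grip_width: 0.0502
grasp_force: 0.0
```

Run:
```python
from h import *
import pickle
np.set_printoptions(suppress=True,precision=4)
d={n:env.read_camera(n) for n in('wrist','scene','top')}
pickle.dump(d,open('d6.pkl','wb'))
c=d['wrist'];f=fit(c,.038);w=np.hypot(f[:,5]-f[:,3],f[:,6]-f[:,4]);g=f[(w>.055)&(w<.065)]
X=(g[:,3]+g[:,5])/2;Y=(g[:,4]+g[:,6])/2;p=np.polyfit(X,Y,1);print(w[::10],np.degrees(np.arctan(p[0])),np.polyval(p,[.5,.56,.6]),X.min(),X.max())
a=cv2.resize(c['color'][0:256,90:432],(800,600),interpolation=cv2.INTER_CUBIC)
cv2.imwrite('pics/w7.png',a)
```

```text
[0.0493 0.0593 0.0599 0.0592 0.0598 0.058  0.0224 0.0226 0.0216 0.0218] -3.4897777328674056 [0.1259 0.1222 0.1198] 0.5675397903654384 0.6253557704348568
```

```bash
python3 -c "
from h import *
go(.59,.25,.22,90)"
```

```text
shift [ 0.0657 -0.1281  0.0002] turn 87.18646785987488 rot [ 1.7997e+02  4.0000e-02 -2.8100e+00]
```

Request:
steer_hand([
  [0, -0.03, 0, -7, 0.05],
  [0.01, -0.06, 0, -14, 0.05],
  [0.03, -0.09, 0, -21, 0.05],
  [0.05, -0.11, 0, -28, 0.05],
  [0.065, -0.127, 0, -35, 0.05],
  [0.065, -0.127, 0, -42, 0.05],
  [0.065, -0.127, 0, -49, 0.05],
  [0.065, -0.127, 0, -56, 0.05],
])

```text
time_s: 16.22
tool_pos: [0.5891, 0.2498, 0.2187]
tool_rot: [-179.8, 0.1, 53.6]
force: [-0.2, 0.6, 0.5]
grip_width: 0.0499
grasp_force: 0.0
```

```bash
python3 -c "
from h import *
go(.59,.25,.22,90)"
```

```text
shift [ 0.0007  0.0006 -0.0013] turn -36.408379172446075 rot [-1.7983e+02  1.0000e-01  5.3590e+01]
```

Request:
steer_hand([
  [0, 0, 0, -7, 0.05],
  [0, 0, 0, -14, 0.05],
  [0, 0, 0, -21, 0.05],
  [0, 0, 0, -28, 0.05],
  [0, 0, 0, -35, 0.05],
  [0, 0, 0, -36.4, 0.05],
  [0, 0, 0, -36.4, 0.05],
])

```text
time_s: 16.8
tool_pos: [0.5892, 0.2491, 0.2195]
tool_rot: [-179.9, -0.0, 89.5]
force: [0.3, -0.6, 0.1]
grip_width: 0.0499
grasp_force: 0.0
```

Run:
```python
from h import *
import pickle
d={n:env.read_camera(n) for n in('wrist','scene','top')}
pickle.dump(d,open('d7.pkl','wb'))
a=cv2.resize(d['wrist']['color'][0:300,112:400],(576,600),interpolation=cv2.INTER_CUBIC)
b=cv2.resize(d['scene']['color'][220:270,180:236],(224,200),interpolation=cv2.INTER_CUBIC)
e=cv2.resize(d['top']['color'][200:235,175:214],(224,200),interpolation=cv2.INTER_CUBIC)
g=cv2.resize(d['scene']['color'][210:270,116:183],(224,200),interpolation=cv2.INTER_CUBIC)
cv2.imwrite('pics/w8.png',np.hstack([a,np.vstack([b,e,g])]))
```

```text
(no output)
```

View pics/w8.png

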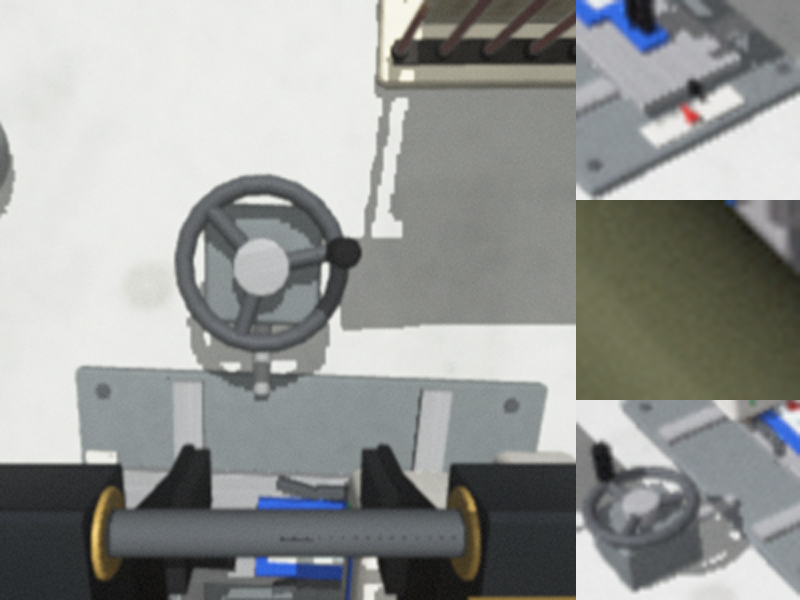

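Wrist crop (2x, offset 112,0): the crank top is at (347,250), the hub at (261,267), and the rim spans 175–347 by 175–350. The carrier is seated under the head. The pointer in the scene crop is at (118,88) and the red mark at (113,113), so the mark lies left of the pointer.

Run:
```python
from h import *
import pickle
np.set_printoptions(suppress=True,precision=4)
d3=pickle.load(open('d3.pkl','rb'));d7=pickle.load(open('d7.pkl','rb'))
c=d7['wrist']
q=lambda u,v,z:onz(ray(c,u,v,2,(112,0)),z)
print('crank top',q(347,250,.102)); print('rim ctr',q(261,262,.06),[q(*p,.06) for p in((175,262),(347,262),(261,175),(261,350))])
t=lambda u,v:ray(d3['top'],u,v,5,(120,120)); s=lambda u,v:ray(d3['scene'],u,v,5,(110,180))
print('crank tri',tri(ray(c,347,250,2,(112,0)),ray(d7['scene'],25,48,200/60,(116,210))),tri(t(85,236),s(68,215)))
print('hub tri',tri(ray(c,261,267,2,(112,0)),ray(d7['scene'],64,100,200/60,(116,210))))
print('ptr',tri(t(395,483),s(500,308)),'mark',tri(t(369,510),s(492,343)))
# red centroid, dark pointer
for n,k in(('top',d3['top']),('scene',d3['scene']),('scene7',d7['scene'])):
    h=cv2.cvtColor(k['color'],cv2.COLOR_BGR2HSV);m=cv2.inRange(h,(0,130,80),(10,255,255))|cv2.inRange(h,(170,130,80),(180,255,255))
    N,l,st,ce=cv2.connectedComponentsWithStats(m)
    print(n,[(st[i].tolist(),ce[i].round(2).tolist()) for i in range(1,N) if st[i,4]>4][:8])
```

```text
crank top [0.6183 0.3187 0.102 ]
rim ctr [0.5748 0.3116 0.06  ] [array([0.5264, 0.312 , 0.06  ]), array([0.6231, 0.3112, 0.06  ]), array([0.5757, 0.3572, 0.06  ]), array([0.5737, 0.2612, 0.06  ])]
crank tri (array([0.6181, 0.3177, 0.0997]), np.float64(0.0011235094074731073)) (array([0.6163, 0.3135, 0.103 ]), np.float64(0.002995334348259353))
hub tri (array([0.5749, 0.3089, 0.0654]), np.float64(0.0002113686268973388))
ptr (array([0.466 , 0.1259, 0.0284]), np.float64(0.0011108154389890654)) mark (array([0.4497, 0.1439, 0.0226]), np.float64(0.0017036576764392645))
top [([209, 90, 3, 4, 7], [209.57, 91.57]), ([450, 142, 8, 8, 51], [453.63, 145.14]), ([262, 195, 4, 5, 16], [263.5, 197.0])]
scene [([335, 127, 6, 2, 7], [337.71, 127.57]), ([253, 173, 3, 2, 6], [254.0, 173.5]), ([207, 247, 3, 3, 6], [208.0, 248.17])]
scene7 [([335, 127, 6, 2, 6], [337.5, 127.5]), ([207, 247, 3, 3, 6], [208.0, 248.17])]
```

Run:
```python
from h import *
import pickle
np.set_printoptions(suppress=True,precision=3)
d7=pickle.load(open('d7.pkl','rb'));d0=pickle.load(open('d0.pkl','rb'))
q=lambda u,v,z:onz(ray(d7['wrist'],u,v,2,(112,0)),z)
print('foot corner',q(378,88,.0),q(378,88,.02),q(575,85,.02))
t=lambda u,v:ray(d0['top'],u,v,1.5625);s=lambda u,v:ray(d0['scene'],u,v,1.5625)
print('panel near bottom corner (top 121,233; scene 95,408?)',onz(t(152,234),.2),onz(t(186,257),.02),onz(s(107,415),0))
print('upper corner',tri(t(152,234),s(121,322)),tri(t(121,232),s(107,415)))
print(env.get_obs()['qpos'].round(1)); go(.6182,.318,.12,100)
```

```text
foot corner [0.646 0.413 0.   ] [0.643 0.408 0.02 ] [0.759 0.41  0.02 ]
panel near bottom corner (top 121,233; scene 95,408?) [0.643 0.399 0.2  ] [0.644 0.398 0.02 ] [0.669 0.476 0.   ]
upper corner (array([0.653, 0.411, 0.187]), np.float64(0.00792816962307353)) (array([0.669, 0.505, 0.038]), np.float64(0.03689216134596437))
[ 19.9  30.6 -63.2  84.6  27.3  81.6 -44.5]
shift [0.069 0.028 0.1  ] turn -10.533712600506249 rot [-179.96    0.01   89.47]
```

Request:
steer_hand([
  [0.035, 0.015, 0.02, 0, 0.05],
  [0.069, 0.028, 0.05, 0, 0.05],
  [0.069, 0.028, 0.08, 0, 0.05],
  [0.069, 0.028, 0.085, 0, 0.05],
  [0.069, 0.028, 0.085, 0, 0.05],
  [0.069, 0.028, 0.085, 0, 0.05],
])

```text
time_s: 17.45
tool_pos: [0.6182, 0.3175, 0.1367]
tool_rot: [180.0, 0.0, 89.5]
force: [-0.0, -0.0, 0.5]
grip_width: 0.0497
grasp_force: 0.0
```

```bash
python3 -c "
from h import *
go(.6182,.318,.088,90);print(env.get_obs()['qpos'].round(1))"
```

```text
shift [ 0.0005 -0.0001  0.0487] turn -0.4894642781801082 rot [1.7997e+02 3.0000e-02 8.9510e+01]
[  8.8  39.8 -57.9  81.5  33.9  77.1 -51. ]
```

Request:
steer_hand([
  [0, 0, 0.02, 0, 0.05],
  [0, 0, 0.04, 0, 0.05],
  [0, 0, 0.0485, 0, 0.05],
  [0, 0, 0.0485, 0, 0],
  [0, 0, 0.0485, 0, 0],
  [0, 0, 0.0485, 0, 0],
  [0, 0, 0.0485, 0, 0],
  [0, 0, 0.0485, 0, 0],
], squeeze=15)

```text
time_s: 18.12
tool_pos: [0.6183, 0.3185, 0.0888]
tool_rot: [179.9, -0.0, 89.6]
force: [0.9, 0.5, 1.0]
grip_width: 0.0243
grasp_force: 0.0
```

Request:
steer_hand([
  [0, 0, 0, 0, 0],
  [0, 0, 0, 0, 0],
  [0, 0, 0, 0, 0],
], squeeze=15)

```text
time_s: 18.37
tool_pos: [0.6187, 0.3183, 0.0882]
tool_rot: [179.9, -0.0, 89.6]
force: [0.9, 2.1, 2.6]
grip_width: 0.0152
grasp_force: 15.0
```

Create circ.py:
```python
from h import *
import sys
def table(a0,n,st,r=.0441,yaw=89.6):
    y=np.radians(yaw);o=[]
    for k in range(1,n+1):
        a,b=np.radians(a0),np.radians(a0+k*st)
        v=r*np.array([np.cos(b)-np.cos(a),np.sin(b)-np.sin(a)])
        o.append("%.4f %.4f 0 0 0"%(v@[np.cos(y),np.sin(y)],v@[np.sin(y),-np.cos(y)]))
    print(a0,';'.join(o))
if __name__=='__main__':
    for a in map(float,sys.argv[3:]): table(a,int(sys.argv[1]),float(sys.argv[2]))
```

```bash
python3 circ.py 8 15 11.3 131.3 251.3
```

```text
11.3 0.0109 -0.0038 0 0 0;0.0204 -0.0103 0 0 0;0.0279 -0.0190 0 0 0;0.0329 -0.0293 0 0 0;0.0351 -0.0406 0 0 0;0.0342 -0.0521 0 0 0;0.0305 -0.0630 0 0 0;0.0240 -0.0725 0 0 0
131.3 -0.0087 -0.0075 0 0 0;-0.0191 -0.0125 0 0 0;-0.0304 -0.0147 0 0 0;-0.0419 -0.0138 0 0 0;-0.0527 -0.0101 0 0 0;-0.0623 -0.0036 0 0 0;-0.0698 0.0051 0 0 0;-0.0748 0.0155 0 0 0
251.3 -0.0022 0.0113 0 0 0;-0.0013 0.0228 0 0 0;0.0025 0.0337 0 0 0;0.0089 0.0432 0 0 0;0.0177 0.0507 0 0 0;0.0280 0.0557 0 0 0;0.0393 0.0579 0 0 0;0.0508 0.0570 0 0 0
```

Request:
steer_hand([
  [0.0109, -0.0038, 0, 0, 0],
  [0.0204, -0.0103, 0, 0, 0],
  [0.0279, -0.0190, 0, 0, 0],
  [0.0329, -0.0293, 0, 0, 0],
  [0.0351, -0.0406, 0, 0, 0],
  [0.0342, -0.0521, 0, 0, 0],
  [0.0305, -0.0630, 0, 0, 0],
  [0.0240, -0.0725, 0, 0, 0],
], squeeze=15)

```text
time_s: 19.03
tool_pos: [0.5457, 0.3424, 0.0881]
tool_rot: [179.8, 0.1, 89.7]
force: [6.8, -3.3, 6.2]
grip_width: 0.0153
grasp_force: 15.0
```

```bash
python3 -c "
from h import *
o=env.get_obs();p=o['tool_pos']-[.5749,.3095,0];print(np.hypot(*p[:2]),np.degrees(np.arctan2(p[1],p[0])),o['qpos'].round(1))"
```

```text
0.04400369191478967 131.5143496882598 [  8.3  37.3 -59.   92.2  33.9  69.9 -57.9]
```

Request:
steer_hand([
  [-0.0087, -0.0075, 0, 0, 0],
  [-0.0191, -0.0125, 0, 0, 0],
  [-0.0304, -0.0147, 0, 0, 0],
  [-0.0419, -0.0138, 0, 0, 0],
  [-0.0527, -0.0101, 0, 0, 0],
  [-0.0623, -0.0036, 0, 0, 0],
  [-0.0698, 0.0051, 0, 0, 0],
  [-0.0748, 0.0155, 0, 0, 0],
])

```text
time_s: 19.7
tool_pos: [0.5592, 0.2689, 0.088]
tool_rot: [-179.9, -0.0, 89.7]
force: [-1.4, 2.9, 6.4]
grip_width: 0.0153
grasp_force: 15.0
```

```bash
python3 -c "
from h import *
o=env.get_obs();p=o['tool_pos']-[.5749,.3095,0];print(np.hypot(*p[:2]),np.degrees(np.arctan2(p[1],p[0])),o['qpos'].round(1))"
```

```text
0.043545863057681725 -111.18032026263745 [ 17.2  35.1 -60.3  95.7  32.3  68.6 -51.1]
```

Request:
steer_hand([
  [-0.0022, 0.0113, 0, 0, 0],
  [-0.0013, 0.0228, 0, 0, 0],
  [0.0025, 0.0337, 0, 0, 0],
  [0.0089, 0.0432, 0, 0, 0],
  [0.0177, 0.0507, 0, 0, 0],
  [0.0280, 0.0557, 0, 0, 0],
  [0.0393, 0.0579, 0, 0, 0],
  [0.0508, 0.0570, 0, 0, 0],
])

```text
time_s: 20.37
tool_pos: [0.619, 0.3174, 0.088]
tool_rot: [180.0, 0.1, 89.5]
force: [-0.9, -2.7, 7.9]
grip_width: 0.0155
grasp_force: 15.0
```

Request:
steer_hand([
  [0, 0, 0, 0, 0],
  [0, 0, 0, 0, 0],
])

```text
time_s: 20.53
tool_pos: [0.6183, 0.32, 0.0881]
tool_rot: [179.9, -0.1, 89.7]
force: [3.0, 2.6, 5.2]
grip_width: 0.0154
grasp_force: 15.0
```

Run:
```python
from h import *
import pickle
o=env.get_obs();p=o['tool_pos']-[.5749,.3095,0];print(np.hypot(*p[:2]),np.degrees(np.arctan2(p[1],p[0])),o['qpos'].round(1))
d={n:env.read_camera(n) for n in('scene','top','wrist')};pickle.dump(d,open('d8.pkl','wb'))
b0=pickle.load(open('d7.pkl','rb'))
for n in('scene',):
    for k in(b0,d):
        g=cv2.cvtColor(k[n]['color'],cv2.COLOR_BGR2GRAY); print(g[236:252,198:222])
```

```text
0.04463278540945132 13.607386574723892 [  8.1  42.2 -56.4  84.   35.9  72.8 -52.2]
[[180 181 180 177 176 177 173 179 178 183 181 178 178 175 177 180 180 169
  164 127 115 107 102  85]
 [180 181 181 182 176 175 176 176 177 177 179 180 180 177 179 167 163 131
  114 103  98  93  84  82]
 [176 178 178 180 181 177 176 180 176 177 174 172 180 169 162 127 114 104
   94  86  84  84  90 105]
 [174 172 176 177 181 182 176 179 176 171 146 139 156 129 112 103  94  88
   82  85  91 105 115 133]
 [177 172 175 175 178 179 181 176 176 149  76  61  83  93  92  91  85  86
   96 115 126 136 141 139]
 [178 177 178 175 176 178 181 169 159 119  57  33  40  63  81  88  89 120
  147 183 185 155 146 141]
 [178 177 175 172 174 159 161 128 110  96  53  29  30  59  84  95 126 186
  212 228 226 191 156 148]
 [178 175 175 158 154 120 110 103  
[... 1791 characters left out ...]
19 112 100  96  92  82  67  48  50  87 141 173 175 213 224 235 237
  237 237 236 234 224 201]
 [109 100  98  92  86  89  95 107  90  89 128 194 227 221 234 235 237 237
  236 234 225 211 170 141]
 [ 95  96  84  91  97 114 127 156 150 125 147 182 223 232 237 238 235 235
  225 213 172 142 123 138]
 [ 88  90  93 118 144 169 170 194 200 145 122 131 175 219 234 235 226 212
  171 144 126 137 131 121]
 [100 120 135 167 197 213 215 220 228 175 122 106 118 155 218 213 180 142
  123 135 131 123 106  98]
 [152 184 185 199 220 234 236 236 232 200 157 123 141 146 171 146 144 142
  128 117 109  97 109 125]
 [218 229 218 221 234 235 237 238 235 230 198 159 173 162 149 141 134 126
  109  97 110 127 168 193]]
```

Request:
steer_hand([
  [0.0109, -0.0038, 0, 0, 0],
  [0.0204, -0.0103, 0, 0, 0],
  [0.0279, -0.0190, 0, 0, 0],
  [0.0329, -0.0293, 0, 0, 0],
  [0.0351, -0.0406, 0, 0, 0],
  [0.0342, -0.0521, 0, 0, 0],
  [0.0305, -0.0630, 0, 0, 0],
  [0.0240, -0.0725, 0, 0, 0],
], squeeze=15)

```text
time_s: 21.35
tool_pos: [0.5458, 0.3423, 0.088]
tool_rot: [179.9, 0.0, 89.6]
force: [3.6, -1.2, 6.2]
grip_width: 0.0155
grasp_force: 15.0
```

Request:
steer_hand([
  [0, 0, 0, 0, 0.05],
  [0, 0, 0, 0, 0.05],
  [0, 0, 0, 0, 0.05],
  [0, 0, 0, 0, 0.05],
  [0, 0, -0.02, 0, 0.05],
  [0, 0, -0.05, 0, 0.05],
  [0, 0, -0.07, 0, 0.05],
  [0, 0, -0.08, 0, 0.05],
])

```text
time_s: 22.02
tool_pos: [0.5461, 0.3438, 0.1698]
tool_rot: [179.9, -0.1, 89.6]
force: [0.5, 0.3, 1.0]
grip_width: 0.0488
grasp_force: 0.0
```

```bash
python3 -c "
from h import *
go(.45,.065,.15,90)"
```

```text
shift [-0.2795 -0.0942  0.0191] turn -0.39690999030129603 rot [ 1.799e+02 -1.100e-01  8.960e+01]
```

Request:
steer_hand([
  [-0.035, -0.012, 0, 0, 0.05],
  [-0.07, -0.024, 0, 0, 0.05],
  [-0.105, -0.036, 0, 0, 0.05],
  [-0.14, -0.048, 0, 0, 0.05],
  [-0.175, -0.06, 0, 0, 0.05],
  [-0.21, -0.072, 0.02, 0, 0.05],
  [-0.245, -0.083, 0.03, 0, 0.05],
  [-0.28, -0.094, 0.03, 0, 0.05],
])

```text
time_s: 22.68
tool_pos: [0.4466, 0.0613, 0.1346]
tool_rot: [-179.7, -0.1, 89.6]
force: [-0.2, -0.6, 2.0]
grip_width: 0.0502
grasp_force: 0.0
```

Request:
steer_hand([
  [0, 0, 0, 0, 0.05],
  [0, 0, 0, 0, 0.05],
  [0, 0, 0, 0, 0.05],
])

```text
time_s: 22.93
tool_pos: [0.4496, 0.063, 0.1374]
tool_rot: [180.0, 0.0, 89.5]
force: [0.0, 0.2, -0.6]
grip_width: 0.0501
grasp_force: 0.0
```

Run:
```python
from h import *
import pickle
np.set_printoptions(linewidth=250)
d={n:env.read_camera(n) for n in('scene','top','wrist')};pickle.dump(d,open('d9.pkl','wb'))
c=d['wrist'];print(c['world_from_camera'].round(3)[:3,3])
print(proj(c,[[.466,.143,.03],[.45,.144,.0125]]).round(1))
u,v=proj(c,[[.458,.143,.02]])[0].astype(int);print(u,v)
h=cv2.cvtColor(c['color'],cv2.COLOR_BGR2HSV);m=cv2.inRange(h,(0,110,60),(10,255,255))|cv2.inRange(h,(170,110,60),(180,255,255))
N,l,st,ce=cv2.connectedComponentsWithStats(m);print([(st[i].tolist(),ce[i].round(2).tolist()) for i in range(1,N) if st[i,4]>4])
print(cv2.cvtColor(c['color'],cv2.COLOR_BGR2GRAY)[v-20:v+20,u-24:u+24:1])
```

```text
[0.449 0.141 0.284]
[[272.8 116.4]
 [255.4 115.6]]
263 116
[([251, 111, 16, 10, 74], [254.92, 115.47]), ([444, 118, 17, 17, 222], [451.54, 125.81])]
[[228 227 229 ... 181 184 182]
 [227 228 229 ... 184 182 184]
 [227 227 229 ... 183 185 183]
 ...
 [229 229 221 ... 177 180 173]
 [228 230 219 ... 176 175 174]
 [228 228 220 ... 177 177 176]]
```

Run:
```python
from h import *
import pickle,sys
c=pickle.load(open('d9.pkl','rb'))['wrist']
h=cv2.cvtColor(c['color'],cv2.COLOR_BGR2HSV);m=cv2.inRange(h,(0,110,60),(10,255,255))|cv2.inRange(h,(170,110,60),(180,255,255))
g=cv2.cvtColor(c['color'],cv2.COLOR_BGR2GRAY)
print('cols 248..285')
for v in range(100,128): print(v,''.join(' RRR' if m[v,u] else '%4d'%g[v,u] for u in range(248,285)))
```

```text
cols 248..285
100  157 194 233 237 234 236 235 236 235 235 235 236 235 235 236 235 233 221 211 213 208 200 207 212 159 144 149 149 150 142 109  86  93 152 183 187 186
101  157 196 234 238 235 235 235 235 236 237 235 236 236 235 235 234 235 233 233 234 233 231 233 220 163 146 148 150 149 138 105  86  95 156 187 189 186
102  158 202 235 236 236 235 234 235 235 235 236 235 235 235 235 235 235 233 232 234 234 232 234 221 165 143 146 150 148 139 105  81  97 161 189 187 187
103  163 209 234 238 236 236 236 235 235 235 234 236 235 235 235 236 233 220 210 210 212 211 221 220 171 144 150 148 149 142 104  86 100 165 186 189 189
104  162 206 232 236 234 235 235 235 235 235 236 235 234 235 235 235 231 213 195 191 194 194 209 218 171 148 150 150 149 139 102  82 100 164 184 187 189
105  165 211 235 237 235 235 236 236 236 234 235 235 235 236 234 235 235 232 230 229 231 230 231 218 170 145 145 145 149 140 106  84  99 160 182 187 182
106  165 212 234 237 235 235 236 236 235 235 236 235 235 235 235 235 234 232 234 235 235 235 234 210 163 148 145 145 146 141 104  79 103 162 177 184 180
107  164 218 23
[... 2497 characters left out ...]
 200 193 202 227 233 231 209 152 105  90  90  89  92  89  88  82 117 171 188 188 188 190
124  155 160 161 162 162 157 181 221 232 232 233 232 231 233 231 229 210 214 219 223 210 169 131  99  91  90  89  90  94  87  86 118 175 185 188 188 188
125  171 198 201 202 202 202 207 231 236 235 235 236 235 235 235 229 203 196 190 190 180 142 120  96  92  91  89  88  89  93  88 123 173 186 184 184 184
126  183 228 234 231 232 229 231 234 234 234 234 233 233 234 234 232 221 214 207 200 191 150 118  95  90  91  89  92  92  89  89 125 175 183 186 185 183
127  190 233 237 235 234 234 234 234 235 235 233 235 234 234 234 235 233 230 231 232 226 173 120  94  94  91  91  93  91  86  88 137 178 184 183 179 182
```

Run:
```python
from h import *
import pickle
c=pickle.load(open('d9.pkl','rb'))['wrist']
yst=np.array([np.sin(np.radians(2.5)),np.cos(np.radians(2.5)),0])
for z in(.0125,.022,.03):
  for n,u,v in(('block',253.5,115.3),('line',262,115.7),('ptr tip',271,116.4),('ptr mid',275,116.0)):
    p=onz(ray(c,u,v),z);print(z,n,p.round(4),(p@yst*1000).round(2))
```

```text
0.0125 block [0.4482 0.1443 0.0125] 163.68
0.0125 line [0.4565 0.1439 0.0125] 163.64
0.0125 ptr tip [0.4654 0.1432 0.0125] 163.34
0.0125 ptr mid [0.4693 0.1435 0.0125] 163.88
0.022 block [0.4482 0.1442 0.022 ] 163.57
0.022 line [0.4562 0.1438 0.022 ] 163.53
0.022 ptr tip [0.4648 0.1431 0.022 ] 163.24
0.022 ptr mid [0.4686 0.1435 0.022 ] 163.76
0.03 block [0.4482 0.1441 0.03  ] 163.48
0.03 line [0.456  0.1437 0.03  ] 163.44
0.03 ptr tip [0.4643 0.143  0.03  ] 163.16
0.03 ptr mid [0.468  0.1434 0.03  ] 163.67
```

Request:
steer_hand([
  [0.002, 0.012, 0.02, 0, 0.05],
  [0.002, 0.012, 0.04, 0, 0.05],
  [0.002, 0.012, 0.045, 0, 0.05],
  [0.002, 0.012, 0.045, 0, 0.05],
  [0.002, 0.012, 0.045, 0, 0.05],
])

```text
time_s: 23.5
tool_pos: [0.4612, 0.0672, 0.0926]
tool_rot: [-179.9, -0.1, 89.8]
force: [-0.2, 0.2, 0.1]
grip_width: 0.0499
grasp_force: 0.0
```

Run:
```python
from h import *
import pickle
c=env.read_camera('wrist');pickle.dump(c,open('d10.pkl','wb'))
h=cv2.cvtColor(c['color'],cv2.COLOR_BGR2HSV);m=cv2.inRange(h,(0,110,60),(10,255,255))|cv2.inRange(h,(170,110,60),(180,255,255))
g=cv2.cvtColor(c['color'],cv2.COLOR_BGR2GRAY)
print(c['world_from_camera'][:3,3].round(4))
(u0,v0),(u1,v1)=proj(c,[[.447,.144,.0125],[.473,.1435,.03]]).astype(int)
print(u0,u1)
for v in range(v0-9,v0+11): print(v,''.join(' RRR' if m[v,u] else '%4d'%g[v,u] for u in range(u0,u1)))
```

```text
[0.4608 0.1429 0.2387]
237 270
108  235 236 235 235 234 235 234 234 235 233 235 235 234 236 233 218 184 168 172 186 185 197 223 204 160 146 148 146 147 147 140 104  84
109  234 235 234 234 233 236 235 235 236 234 236 234 235 233 234 229 208 192 193 197 197 204 224 191 158 147 146 147 146 146 141 105  86
110  214 215 214 213 216 222 233 236 235 234 234 235 235 235 234 233 232 232 232 231 231 233 231 189 154 150 151 151 147 149 138 104  88
111  RRR RRR RRR RRR RRR 189 229 235 235 235 234 235 235 235 235 236 235 234 234 235 236 237 231 185 151 144 151 145 152 146 139 103  87
112  RRR RRR RRR RRR RRR RRR 215 234 235 233 235 234 234 235 235 232 225 220 222 223 230 234 231 178 151 145 145 145 149 149 139 102  86
113  RRR RRR RRR RRR RRR RRR 202 233 235 235 234 236 234 234 233 215 189 179 178 185 204 215 220 169 133 133 135 141 142 141 136 100  89
114  RRR RRR RRR RRR RRR RRR 205 233 236 235 235 234 234 236 232 212 194 189 185 190 193 198 193 134 100 102
[... 1109 characters left out ...]
 65  65  63  60
123  RRR RRR RRR RRR RRR 130 144 150 154 147 150 146 150 151 142 128 124 139 141 131 139 138 125  95  85  83  81  83  81  83  82  81  82
124  130 127 130 128 133 140 148 151 152 149 150 148 151 147 142 126 139 175 183 167 155 143 132  98  92  88  90  90  87  90  87  84  96
125  149 147 145 146 154 164 161 158 159 159 159 159 162 159 158 164 197 225 229 219 203 164 133 102  88  93  91  92  90  90  88  88  99
126  152 150 149 161 191 202 200 197 203 201 202 198 200 199 198 207 230 237 236 236 227 178 137 104  91  94  88  93  88  90  86  85  97
127  150 149 147 173 221 232 232 232 232 231 233 231 233 232 230 229 232 232 233 234 227 176 129 105  89  88  90  91  91  92  89  88  98
```

Run:
```python
from h import *
import pickle
c=pickle.load(open('d10.pkl','rb'))
for yaw in(2.0,2.5,2.9):
  yst=np.array([np.sin(np.radians(yaw)),np.cos(np.radians(yaw)),0])
  for n,u,v,z in(('block',239,117.1,.0125),('line',248,117.5,.0125),('ptr tip',260,118.3,.028),('ptr mid',265,118.1,.028)):
    p=onz(ray(c,u,v),z);print(yaw,n,p.round(4),(p@yst*1000).round(2))
```

```text
2.0 block [0.4479 0.1442 0.0125] 159.73
2.0 line [0.4552 0.1438 0.0125] 159.64
2.0 ptr tip [0.4648 0.1432 0.028 ] 159.3
2.0 ptr mid [0.4686 0.1433 0.028 ] 159.57
2.5 block [0.4479 0.1442 0.0125] 163.58
2.5 line [0.4552 0.1438 0.0125] 163.56
2.5 ptr tip [0.4648 0.1432 0.028 ] 163.3
2.5 ptr mid [0.4686 0.1433 0.028 ] 163.6
2.9 block [0.4479 0.1442 0.0125] 166.66
2.9 line [0.4552 0.1438 0.0125] 166.69
2.9 ptr tip [0.4648 0.1432 0.028 ] 166.5
2.9 ptr mid [0.4686 0.1433 0.028 ] 166.83
```

Request:
steer_hand([
  [0, 0, -0.03, 0, 0.05],
  [0, 0, -0.06, 0, 0.05],
  [-0.03, 0, -0.1, 0, 0.05],
  [-0.06, 0, -0.12, 0, 0.05],
  [-0.1, 0, -0.13, 0, 0.05],
  [-0.14, 0, -0.13, 0, 0.05],
  [-0.18, 0, -0.13, 0, 0.05],
  [-0.22, 0, -0.13, 0, 0.05],
])

```text
time_s: 24.22
tool_pos: [0.4603, -0.1569, 0.2244]
tool_rot: [179.9, 0.3, 89.6]
force: [0.5, 0.4, 0.0]
grip_width: 0.0499
grasp_force: 0.0
```

Request:
steer_hand([
  [-0.03, 0, 0, 0, 0.05],
  [-0.05, 0, 0, 0, 0.05],
  [-0.05, 0, 0, 0, 0.05],
])

```text
time_s: 24.47
tool_pos: [0.459, -0.2102, 0.2234]
tool_rot: [179.9, 0.1, 89.2]
force: [-0.7, -0.5, -0.2]
grip_width: 0.0502
grasp_force: 0.0
```

Run:
```python
from h import *
import pickle
d={n:env.read_camera(n) for n in('scene','top')};c=d['top'];d0=pickle.load(open('d0.pkl','rb'))
m=blue(c);m[:, :180]=0;m[:,225:]=0;m[:160]=0;m[225:]=0
for v in np.where(m.any(1))[0]:
    u=np.where(m[v])[0];a=onz(ray(c,u.min()-.5,v),.038);b=onz(ray(c,u.max()+.5,v),.038);print(v,a[:2].round(4),b[:2].round(4),round(a[1]-b[1],4))
# bystander change vs start
for n in d:
    x=cv2.absdiff(d[n]['color'],d0[n]['color']).max(2)>40
    for nm,P in dict(box=(.685,-.161,.03),petri=(.355,-.469,.01),jar=(.681,-.351,.04),timer=(.38,.37,.02)).items():
        u,v=proj(d[n],P)[0].astype(int); print(n,nm,u,v,x[max(v-14,0):v+14,max(u-14,0):u+14].sum())
```

```text
164 [0.6372 0.1395] [0.6369 0.123 ] 0.0165
167 [0.6273 0.1625] [0.6265 0.103 ] 0.0594
168 [0.624  0.1657] [0.6231 0.103 ] 0.0627
169 [0.6206 0.1656] [0.6198 0.103 ] 0.0627
170 [0.6172 0.1656] [0.6164 0.1062] 0.0593
171 [0.6138 0.1655] [0.6131 0.1062] 0.0593
172 [0.6105 0.1654] [0.6097 0.1061] 0.0593
173 [0.6071 0.1654] [0.6063 0.1061] 0.0593
174 [0.6037 0.1653] [0.603  0.1061] 0.0592
175 [0.6004 0.1652] [0.5996 0.106 ] 0.0592
176 [0.597  0.1652] [0.5963 0.106 ] 0.0592
177 [0.5937 0.1651] [0.5929 0.106 ] 0.0591
178 [0.5903 0.165 ] [0.5896 0.1059] 0.0591
179 [0.587 0.165] [0.5862 0.1059] 0.0591
180 [0.5836 0.1649] [0.5829 0.1059] 0.0591
181 [0.5803 0.1649] [0.5796 0.1091] 0.0558
182 [0.5769 0.1648] [0.5762 0.1091] 0.0557
183 [0.5736 0.1647] [0.5729 0.109 ] 0.0557
184 [0.5703 0.1647] [0.5696 0.109 ] 0.0557
185 [0.5667 0.1482] [0.5663 0.1089] 0.0393
186 [0.5634 0.1482] [0.5631 0.1253] 0.0229
187 [0.5601 0.1481] [0.5598 0.1252] 0.0229
188 [0.5567 0.1415] [0.5565 0.1284] 0.0131
189 [0.5533 0.1349] [0.5532 0.1284] 0.0065
190 [0.55   0.1349] [0.5499 0.1283] 0.0065
191 [0.5467 0.1348] [0.5466 0.1283] 0.0065
192 [0.5434 0.1348] [0.5433 0.1283] 0.0065
193 [0.5401 0.1347] [0.54   0.1282] 0.0065
194 [0.5368 0.1379] [0.5367 0.1282] 0.0098
195 [0.5335 0.1379] [0.5334 0.1281] 0.0098
196 [0.5304 0.1509] [0.5301 0.1281] 0.0228
197 [0.5271 0.1508] [0.5268 0.128 ] 0.0228
198 [0.5238 0.1508] [0.5235 0.128 ] 0.0228
199 [0.5205 0.1507] [0.5203 0.1279] 0.0228
scene box 235 175 0
scene petri 362 188 341
scene jar 274 155 20
scene timer 155 301 0
top box 285 149 0
top petri 381 248 215
top jar 342 149 48
top timer 123 243 0
```

```bash
python3 -c "
from h import *
print(env.sign_off())"
```

```text
the job is handed in; nothing more can be done
None
```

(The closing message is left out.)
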